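# Change the covers of the culture jars

### The job

The culture jars have cooled: give every jar a clean white cover. Take off each steel cover that is still on a jar and hang it by its bow on the hooks of the dark return rack, one to a hook, and lift the white covers off the white rack and set one on each of the three jars, flat on the rim with its plug in the mouth. Keep the jars upright and leave the other things on the bench where they are.

Things in the scene. Friction and masses are not known exactly. Their poses are not given: they have to be found in the camera images.
- white0: Round jar cover, white, two red ports: disc 88 mm diameter, 8 mm thick; below it a plug 63 mm diameter, 14 mm deep, its lower 8 mm tapering to 54 mm; on top a stiff bow handle 60 mm wide outside along the cover's y, reaching 56 mm above the origin. 0.14 kg. Origin: centre of the disc's underside, which rests on the jar's rim; z up. Bow as on the steel ones. Hangs on clean_rack at first.
- white1: Round jar cover, white, two red ports: disc 88 mm diameter, 8 mm thick; below it a plug 63 mm diameter, 14 mm deep, its lower 8 mm tapering to 54 mm; on top a stiff bow handle 60 mm wide outside along the cover's y, reaching 56 mm above the origin. 0.14 kg. Origin: centre of the disc's underside, which rests on the jar's rim; z up. Bow as on the steel ones. Hangs on clean_rack at first.
- white2: Round jar cover, white, two red ports: disc 88 mm diameter, 8 mm thick; below it a plug 63 mm diameter, 14 mm deep, its lower 8 mm tapering to 54 mm; on top a stiff bow handle 60 mm wide outside along the cover's y, reaching 56 mm above the origin. 0.14 kg. Origin: centre of the disc's underside, which rests on the jar's rim; z up. Bow as on the steel ones. Hangs on clean_rack at first.
- steel0: Round jar cover, bare grey steel: disc 88 mm diameter, 8 mm thick; below it a plug 63 mm diameter, 14 mm deep, its lower 8 mm tapering to 54 mm; on top a stiff bow handle 60 mm wide outside along the cover's y, reaching 56 mm above the origin. 0.14 kg. Origin: centre of the disc's underside, which rests on the jar's rim; z up. If present, sits on a jar at first.
- steel1: Round jar cover, bare grey steel: disc 88 mm diameter, 8 mm thick; below it a plug 63 mm diameter, 14 mm deep, its lower 8 mm tapering to 54 mm; on top a stiff bow handle 60 mm wide outside along the cover's y, reaching 56 mm above the origin. 0.14 kg. Origin: centre of the disc's underside, which rests on the jar's rim; z up. If present, sits on a jar at first.
- steel2: Round jar cover, bare grey steel: disc 88 mm diameter, 8 mm thick; below it a plug 63 mm diameter, 14 mm deep, its lower 8 mm tapering to 54 mm; on top a stiff bow handle 60 mm wide outside along the cover's y, reaching 56 mm above the origin. 0.14 kg. Origin: centre of the disc's underside, which rests on the jar's rim; z up. If present, sits on a jar at first.
- steel0_eye (a point): Middle of the underside of steel0's bow bar, 48 mm above its origin. The bow is two uprights (6 mm thick along y) and a flat bar 8 mm thick, all 12 mm deep along x; its opening, seen along x, is 48 mm wide and 40 mm high.
- steel1_eye (a point): Middle of the underside of steel1's bow bar, 48 mm above its origin. The bow is two uprights (6 mm thick along y) and a flat bar 8 mm thick, all 12 mm deep along x; its opening, seen along x, is 48 mm wide and 40 mm high.
- steel2_eye (a point): Middle of the underside of steel2's bow bar, 48 mm above its origin. The bow is two uprights (6 mm thick along y) and a flat bar 8 mm thick, all 12 mm deep along x; its opening, seen along x, is 48 mm wide and 40 mm high.
- jar0: Glass jar with amber contents standing on the bench, 84 mm diameter, 110 mm tall to its rim; round mouth of 70 mm inside diameter, 78 mm outside. 0.7 kg, loose. Origin: centre of its underside; z up.
- jar1: Glass jar with amber contents standing on the bench, 84 mm diameter, 110 mm tall to its rim; round mouth of 70 mm inside diameter, 78 mm outside. 0.7 kg, loose. Origin: centre of its underside; z up.
- jar2: Glass jar with amber contents standing on the bench, 84 mm diameter, 110 mm tall to its rim; round mouth of 70 mm inside diameter, 78 mm outside. 0.7 kg, loose. Origin: centre of its underside; z up.
- clean_rack: White drying rack with a blue drip tray; the white covers hang on it at first. Fixed. A crossbar on two posts at the back carries three level hooks, 115 mm apart along the rack's y, their tops 235 mm above the bench. Origin: on the bench under the middle hook's hanging point; x points to the back, so the hooks point to -x, towards the robot.
- return_rack: Dark steel rack with a grey drip tray, its hooks empty at first. Fixed. A crossbar on two posts at the back carries three level hooks, 115 mm apart along the rack's y, their tops 235 mm above the bench. Origin: on the bench under the middle hook's hanging point; x points to the back, so the hooks point to -x, towards the robot.
- clean_rack_hook0 (a point): Hanging point of hook 0 of clean_rack, on top of its strip; axes as the rack's. The hook is a level strip 14 mm wide (y), 5 mm thick, from the crossbar at x = +90 mm to a turned-up tip at x = -16 to -20 mm that stands 12 mm above it. A cover hangs with its bow's bar lying across the strip behind the tip, the strip passing through the bow.
- clean_rack_hook1 (a point): Hanging point of hook 1 of clean_rack, on top of its strip; axes as the rack's. The hook is a level strip 14 mm wide (y), 5 mm thick, from the crossbar at x = +90 mm to a turned-up tip at x = -16 to -20 mm that stands 12 mm above it. A cover hangs with its bow's bar lying across the strip behind the tip, the strip passing through the bow.
- clean_rack_hook2 (a point): Hanging point of hook 2 of clean_rack, on top of its strip; axes as the rack's. The hook is a level strip 14 mm wide (y), 5 mm thick, from the crossbar at x = +90 mm to a turned-up tip at x = -16 to -20 mm that stands 12 mm above it. A cover hangs with its bow's bar lying across the strip behind the tip, the strip passing through the bow.
- return_rack_hook0 (a point): Hanging point of hook 0 of return_rack, on top of its strip; axes as the rack's. The hook is a level strip 14 mm wide (y), 5 mm thick, from the crossbar at x = +90 mm to a turned-up tip at x = -16 to -20 mm that stands 12 mm above it. A cover hangs with its bow's bar lying across the strip behind the tip, the strip passing through the bow.
- return_rack_hook1 (a point): Hanging point of hook 1 of return_rack, on top of its strip; axes as the rack's. The hook is a level strip 14 mm wide (y), 5 mm thick, from the crossbar at x = +90 mm to a turned-up tip at x = -16 to -20 mm that stands 12 mm above it. A cover hangs with its bow's bar lying across the strip behind the tip, the strip passing through the bow.
- return_rack_hook2 (a point): Hanging point of hook 2 of return_rack, on top of its strip; axes as the rack's. The hook is a level strip 14 mm wide (y), 5 mm thick, from the crossbar at x = +90 mm to a turned-up tip at x = -16 to -20 mm that stands 12 mm above it. A cover hangs with its bow's bar lying across the strip behind the tip, the strip passing through the bow.
- wash_bottle: White plastic wash bottle, 66 mm diameter, 190 mm tall with its spout; loose bystander. Origin: centre of its underside.
- petri_stack: Stack of dishes, 93 mm diameter, 60 mm tall; loose bystander. Origin: centre of its underside.
- pan: Dark loaf pan, 90 x 190 x 50 mm; loose bystander. Origin: centre of its underside.
- loop_steriliser: White bench steriliser with a tilted steel barrel, about 160 mm tall; fixed bystander. Origin: centre of its underside.
Things that resemble listed ones, but are neither listed nor needed, are in the scene too. What is shaped like the white1 but green or purple is not meant.

How it is judged:
By the outcome, as a careful person would: the job done as asked, in the order asked, and still so for the second after the job is handed in, with the robot touching nothing.
Of steel0, steel1, steel2 only 1 to 3 are there at a start; the rules pass over those that are not, and their reading is None.
At some moment in a run one of jar0, jar1, jar2 may be knocked a few centimetres aside while the robot is not near it.
It also fails if it takes over 210 s, if anything falls off the work surface, if the arm or the gripper's body presses on something with over 40 N, if the wrist force passes 120 N, or if a joint passes its speed limit or range.

### The arm

A 6-joint arm with a two-finger parallel gripper is mounted at the origin on the work surface. World frame = base frame: x ahead of the robot, y to its left, z up, the work surface at z = 0. Lengths are in m, angles in degrees, forces in N, time in s.
With the tool pointing down it reaches from about 0.35 to 0.925 m from the base axis. Payload 6.4 kg.
Tool frame: the origin (TCP) lies at the very end of the fingers, on their centre line; the grasp point (between the pads) lies 19 mm behind it; z points along the fingers, y is the direction in which the jaws open and shut (so a half turn about z gives the same grasp; the last joint's range is limited). The gripper opens to 94 mm and grips with 3 to 60 N. Pads are 16 mm wide; open, the fingers measure 119 mm over their backs; the gripper's body (75 mm by 177 mm) begins 78 mm behind the grasp point.
Start: joints at [59.41, 14.043, 89.255, -0, 76.702, -9.975], TCP at [0.229, 0.608, 0.205] pointing down, gripper open.
Joint ranges: [-179.41, 179.41], [-58.25, 129.5], [7.25, 145.43], [-54.29, 234.29], [11.92, 165.04], [-157.13, 157.13]. Speed limits (degrees/s): [147.25, 147.25, 180, 180, 180, 180].

### API

Orientations are given as a 3x3 rotation matrix whose columns are the frame's x, y, z axes.
In Python, from bench import monitor, vision, manip gives the robot as it stands.
- The arm moves only by the tool servo_tool, never from a script. Its argument "deltas" is a list of rows, each a list of 5 numbers: the shift along the world's x, y, z in mm, then the turn about the world's z in degrees, then the opening in per cent of the stroke, from 0 (shut) to 100 (fully open). A call has 1 to 5 rows; each row shifts and turns the commanded pose from where the row before left it; what a row does not reach is not made up. A row lasts 1/10 s, in which the tool goes at most 50 mm and 8.59 degrees, less where a joint would pass 70% of its speed; a pose out of reach is approached as far as the arm can. A call is refused whole if a number of a shift passes 50 or a number of a turn 8.59, either way. A call with a gripper value outside its range is refused whole. The fingers move at their own pace and stop on an object; "force" is the grip in N (left out, the last holds). Time passes only in rows, so rows that do not move let the fingers close. It gives the time, the measured TCP pose, the force and the opening at its end, in the units of the state.
- monitor.state(): the state, without advancing time (a new reading comes with each control period).
- vision.capture(name): name is "scene" or "top"; returns (picture, depth): 480x640x3 uint8, red, green, blue; 480x640 float32, m along the optical axis (not along the pixel's ray), 0 where there is no reading.
- vision.camera_params(name): a dict with "mtx" (3x3 intrinsics, pixels), "rvec" (rotation vector, rad) and "tvec" (3), from world to camera coordinates, as OpenCV has them. Camera axes: x right, y down, z forward; pixel columns grow to the right and rows downward; lengths in m; the calibration is good to about 2 mm. A picture is of the moment at which its call begins. camera_params takes no time and is no camera call.
- manip.hand_in(): hands the job in, once; it reports no verdict.
The state is a dict: "clock": time; "joint_pos": joint angles; "qd": joint speeds; "effort": joint torques, N m; "eef_pos": TCP position; "tcp_rot": TCP orientation; "wrist_force": force on the tool from outside, world axes, zero at the start; "wrist_torque": the same for the moment, N m; "gripper_width": opening from 0.0 (shut) to 1.0 (fully open).
Only numpy, scipy, OpenCV 4.12 (cv2) and the standard library are available. Lean on these libraries where they do the work, as an engineer would, in place of code of your own. Each camera call takes 0.05 s, during which the arm holds its last target.

## Working session

There is one attempt and no reset: what is moved stays moved. The work goes in short steps, Python scripts to look and compute and a tool call to move; the robot and the scene stay as the last step left them, time stands still between calls to the robot, and variables do not carry over. Pictures are saved under pics/ and viewed, and the job is handed in when it is done.

Besides the shell and the picture viewer there is one more tool, called after "Emit:" by a JSON object that holds its "method" and its "body", one argument or row to a line. servo_tool: Moves the arm, as the interface text tells. Its arguments: {"type":"object","properties":{"deltas":{"type":"array","items":{"type":"array","items":{"type":"number"}}},"force":{"type":"number"}},"required":["deltas"]}

```bash
ls; mkdir -p pics; cat > h.py <<'E'
import numpy as np, cv2
from bench import monitor, vision, manip
def cap(n, fn=None):
    p,d=vision.capture(n); 
    if fn: cv2.imwrite('pics/'+fn+'.png',cv2.cvtColor(p,cv2.COLOR_RGB2BGR))
    return p,d
def cam(n):
    c=vision.camera_params(n); R=cv2.Rodrigues(np.array(c['rvec'],float))[0]; return np.array(c['mtx'],float),R,np.array(c['tvec'],float).reshape(3)
def world(n,d):
    K,R,t=cam(n); v,u=np.mgrid[:480,:640]
    P=np.stack([(u-K[0,2])/K[0,0]*d,(v-K[1,2])/K[1,1]*d,d],-1)
    W=(P-t)@R; W[d<=0]=np.nan; return W
def ray(n,u,v,z):
    K,R,t=cam(n); dr=R.T@np.linalg.solve(K,[u,v,1]); o=-R.T@t; s=(z-o[2])/dr[2]; return o+s*dr
def proj(n,X):
    K,R,t=cam(n); p=(R@np.array(X,float)+t); q=K@p; return q[:2]/q[2]
E
python3 - <<'E'
from h import *
for n in ('scene','top'):
    p,d=cap(n,n+'0'); np.savez('/tmp/'+n+'0.npz',p=p,d=d); K,R,t=cam(n); print(n,K.tolist(),-R.T@t,R.tolist())
s=monitor.state(); print(s)
E
```

```text
pics
scene [[618.3909040071378, 0.0, 328.49007192976694], [0.0, 618.3909040071378, 234.69380912090915], [0.0, 0.0, 1.0]] [1.18842455 1.02127786 1.47513813] [[-0.8388597302027854, 0.5442908752304871, 0.007861054950855678], [0.3962353456337925, 0.6204515482834052, -0.6767846238672933], [-0.37324509898266456, -0.5646125391572127, -0.7361391014691896]]
top [[498.83812759080536, 0.0, 315.87724235069135], [0.0, 498.83812759080536, 234.55137932944263], [0.0, 0.0, 1.0]] [0.37043266 0.003803   1.46693324] [[0.003524314953441632, -0.9999535452030984, 0.008971434660312118], [-0.995205468201472, -0.004384202190374942, -0.09770800802924615], [0.09774280160706603, -0.008584067037786386, -0.9951746874429095]]
{'clock': 0.1, 'joint_pos': array([ 5.94107662e+01,  1.40806867e+01,  8.93168347e+01,  2.36739376e-04,
        7.67018996e+01, -9.97580833e+00]), 'qd': array([-0.0255086 , -0.09629733, -0.14780881,  0.28600782,  0.00290421,
        0.06130833]), 'effort': array([-8.13715706e-04, -4.16915989e+01, -3.15524697e+01,  6.85481192e-02,
        3.10263131e-02, -5.75464651e-05]), 'eef_pos': array([0.22856245, 0.60791639, 0.20445945]), 'tcp_rot': array([[-9.35976596e-01,  3.52061111e-01, -8.86480626e-04],
       [ 3.52062095e-01,  9.35975457e-01, -1.49169807e-03],
       [ 3.04555230e-04, -1.70829071e-03, -9.99998494e-01]]), 'wrist_force': array([-0.12887056, -0.09989845,  0.67050041]), 'wrist_torque': array([0.09015306, 0.00408017, 0.03165304]), 'gripper_width': 1.0009999590344039}
```

View pics/scene0.png

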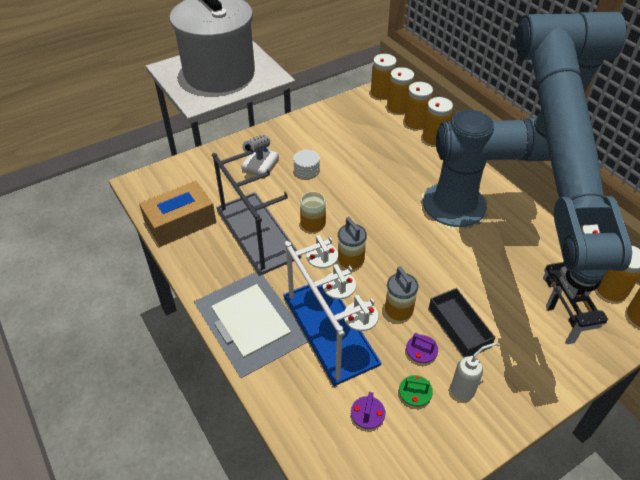

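View pics/top0.png

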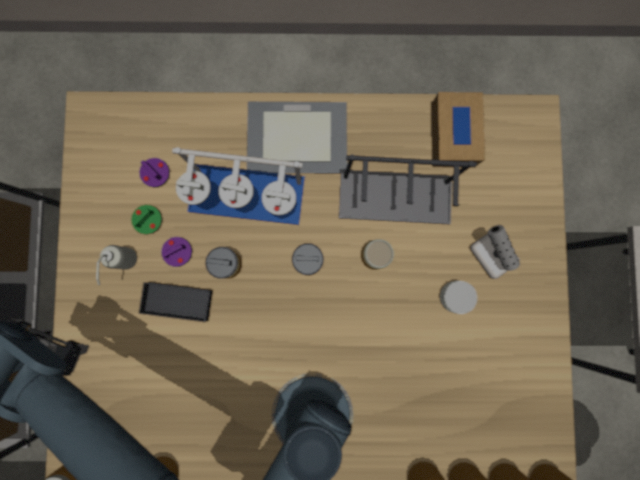

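Scene view: steel covers sit on jars at (351,240) and (401,290), and there is an open jar at (313,211). The white covers are at (322,252), (340,282) and (362,315). The green and purple covers at (416,390), (422,348) and (368,412) are decoys. The jars along the back and right edges are not the three on the bench. I'll enlarge crops next.

```bash
python3 - <<'E'
import numpy as np,cv2
a=np.load('/tmp/scene0.npz')['p'][:,:,::-1]; b=np.load('/tmp/top0.npz')['p'][:,:,::-1]
cv2.imwrite('pics/c_s.png',cv2.resize(a[130:400,190:460],(780,590)[:1]*1+(590,) if 0 else (600,600),interpolation=cv2.INTER_CUBIC))
cv2.imwrite('pics/c_t.png',cv2.resize(b[130:330,90:490],(800,400),interpolation=cv2.INTER_CUBIC))
E
```

```text
(no output)
```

View pics/c_s.png

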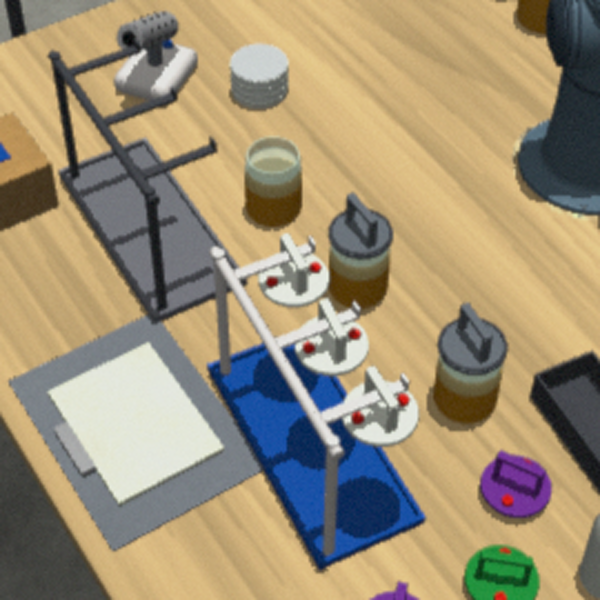

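View pics/c_t.png

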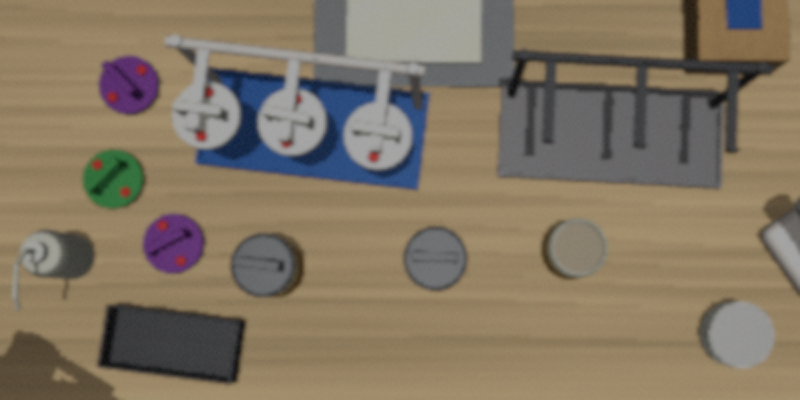

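Confirmed: three white covers with red ports hang on the white rack, and two steel covers sit on jars. The third jar, at top-view pixel (378,254), is open. Next I'll measure with depth from both views.

```bash
cat >> h.py <<'E'
def clouds(tag=None):
    out={}
    for n in ('scene','top'):
        p,d=cap(n,(n+tag) if tag else None); W=world(n,d); out[n]=(p,W,d)
    return out
def sel(W,cx,cy,r,z0,z1):
    with np.errstate(invalid='ignore'):
        return (np.hypot(W[...,0]-cx,W[...,1]-cy)<r)&(W[...,2]>z0)&(W[...,2]<z1)
def rect(P):
    (c,s,a)=cv2.minAreaRect((P[:,:2]*1000).astype(np.float32)); 
    return np.round(c,1),np.round(s,1),round(a,1)
def circ(P):
    A=np.c_[2*P[:,:2],np.ones(len(P))]; s=np.linalg.lstsq(A,(P[:,:2]**2).sum(1),rcond=None)[0]; return s[0],s[1],np.sqrt(s[2]+s[0]**2+s[1]**2)
E
python3 - <<'E'
from h import *
D={}
for n in ('scene','top'):
    z=np.load(f'/tmp/{n}0.npz'); D[n]=(z['p'],world(n,z['d']))
seeds={'jarL':(222,263,.12),'jarM':(308,259,.12),'jarO':(378,254,.11),'w0':(194,187,.195),'w1':(236,190,.195),'w2':(279,198,.195)}
for k,(u,v,z) in seeds.items():
    c=ray('top',u,v,z)
    print(k,c.round(3))
    for n in D:
        p,W=D[n]
        m=sel(W,c[0],c[1],.075,.09,.26)
        h,e=np.histogram(W[m][:,2],np.arange(.09,.262,.004)); 
        print(' ',n,[(round(e[i],3),int(h[i])) for i in np.argsort(-h)[:6]])
E
```

```text
jarL [0.425 0.245 0.12 ]
  scene [(np.float64(0.114), 228), (np.float64(0.118), 171), (np.float64(0.11), 85), (np.float64(0.122), 41), (np.float64(0.166), 32), (np.float64(0.158), 28)]
  top [(np.float64(0.118), 339), (np.float64(0.114), 259), (np.float64(0.122), 74), (np.float64(0.162), 49), (np.float64(0.166), 44), (np.float64(0.11), 32)]
jarM [0.436 0.013 0.12 ]
  scene [(np.float64(0.114), 173), (np.float64(0.118), 150), (np.float64(0.11), 68), (np.float64(0.122), 42), (np.float64(0.162), 29), (np.float64(0.094), 25)]
  top [(np.float64(0.118), 340), (np.float64(0.114), 246), (np.float64(0.122), 78), (np.float64(0.162), 54), (np.float64(0.166), 42), (np.float64(0.11), 39)]
jarO [ 0.451 -0.177  0.11 ]
  scene [(np.float64(0.09), 69), (np.float64(0.094), 58), (np.float64(0.106), 49), (np.float64(0.102), 46), (np.float64(0.098), 40), (np.float64(0.11), 32)]
  top [(np.float64(0.09), 118), (np.float64(0.106), 66), (np.float64(0.11), 56), (np.float64(0.094), 22), (np.float64(0.102), 22), (np.float64(0.098), 20)]
w0 [0.617 0.308 0.195]
  scene [(np.float64(0.19), 237), (np.float64(0.19
[... 250 characters left out ...]
loat64(0.242), 67)]
w1 [0.61  0.199 0.195]
  scene [(np.float64(0.19), 215), (np.float64(0.194), 201), (np.float64(0.23), 95), (np.float64(0.234), 90), (np.float64(0.198), 68), (np.float64(0.238), 57)]
  top [(np.float64(0.194), 323), (np.float64(0.19), 214), (np.float64(0.234), 149), (np.float64(0.198), 112), (np.float64(0.23), 73), (np.float64(0.238), 69)]
w2 [0.59  0.088 0.195]
  scene [(np.float64(0.194), 177), (np.float64(0.19), 164), (np.float64(0.23), 85), (np.float64(0.198), 67), (np.float64(0.234), 66), (np.float64(0.186), 52)]
  top [(np.float64(0.194), 326), (np.float64(0.19), 197), (np.float64(0.234), 100), (np.float64(0.198), 89), (np.float64(0.23), 69), (np.float64(0.238), 66)]
```

```bash
cat >> h.py <<'E'
def plane_pts(n,m,z):
    v,u=np.nonzero(m); K,R,t=cam(n); o=-R.T@t
    dr=(np.linalg.inv(K)@np.stack([u,v,np.ones_like(u)]).astype(float)).T@R
    return o+dr*((z-o[2])/dr[:,2])[:,None]
def big(m):
    k,l,s,_=cv2.connectedComponentsWithStats(m.astype(np.uint8),connectivity=8)
    return l==(1+np.argmax(s[1:,4])) if k>1 else m
def cover(D,c,z0):   # z0 = cover origin height; prints disc circle & bow bar rect
    for n in D:
        W=D[n][1]
        m=big(sel(W,c[0],c[1],.06,z0-.002,z0+.017)); P=plane_pts(n,m,z0+.008)
        (x,y),r=cv2.minEnclosingCircle((P[:,:2]*1000).astype(np.float32))
        b=big(sel(W,c[0],c[1],.04,z0+.046,z0+.065)); Q=plane_pts(n,b,z0+.056); 
        print('  ',n,'disc',round(x,1),round(y,1),'r',round(r,1),'bar',b.sum(),rect(Q) if b.sum()>5 else '', 'zd',np.round(np.median(W[m][:,2])*1000,1),'zb',np.round(np.median(W[b][:,2])*1000,1))
def rim(D,c,z=.110):
    for n in D:
        W=D[n][1]; m=sel(W,c[0],c[1],.055,z-.007,z+.012); P=plane_pts(n,m,z)
        (x,y),r=cv2.minEnclosingCircle((P[:,:2]*1000).astype(np.float32)); print('  ',n,'rim',round(x,1),round(y,1),'r',round(r,1),m.sum(),'zmax',np.nanpercentile(W[m][:,2],90).round(4))
E
python3 - <<'E'
from h import *
D={}
for n in ('scene','top'):
    z=np.load(f'/tmp/{n}0.npz'); D[n]=(z['p'],world(n,z['d']))
for k,c in {'jarL':(.425,.245),'jarM':(.436,.013)}.items(): print(k); cover(D,c,.110)
print('open'); rim(D,(.451,-.177))
for k,c in {'w0':(.617,.308),'w1':(.61,.199),'w2':(.59,.088)}.items(): print(k); cover(D,c,.187)
# racks: hook strips at z .235
for nm,(cx,cy) in {'clean':(.64,.2),'ret':(.64,-.24)}.items():
  for n in D:
    W=D[n][1]; m=sel(W,cx,cy,.26,.222,.241 if nm=='clean' else .26)
    cv2.imwrite(f'pics/m_{nm}_{n}.png',m.astype(np.uint8)*255)
    P=W[m]; print(nm,n,m.sum(),np.nanmin(P,0).round(3),np.nanmax(P,0).round(3))
E
python3 -c "
import cv2,numpy as np
cv2.imwrite('pics/mm.png',cv2.resize(np.vstack([np.hstack([cv2.imread(f'pics/m_{a}_{b}.png') for a in ('clean','ret')]) for b in ('scene','top')]),(800,600)))"
```

```text
jarL
   scene disc 431.4 248.8 r 46.0 bar 93 (array([432.1, 251.1]), array([64.2, 15.7]), 80.9) zd 117.1 zb 164.1
   top disc 427.5 249.0 r 43.9 bar 109 (array([427.2, 248.5]), array([60.8, 11.8]), 82.6) zd 118.7 zb 165.6
jarM
   scene disc 440.8 17.2 r 46.6 bar 79 (array([442.4,  18.5]), array([66., 16.]), 87.3) zd 117.4 zb 164.3
   top disc 437.3 16.3 r 43.6 bar 107 (array([436.7,  15.5]), array([10.4, 57.4]), 0.2) zd 118.7 zb 165.7
open
   scene rim 462.3 -178.1 r 45.1 124 zmax 0.1131
   top rim 453.4 -179.0 r 39.6 149 zmax 0.1133
w0
   scene disc 621.0 316.5 r 43.9 bar 205 (array([623.9, 316.8]), array([59.7, 51.4]), 36.1) zd 194.0 zb 238.8
   top disc 616.4 312.1 r 43.8 bar 233 (array([620.4, 314.3]), array([55.8, 51.9]), 33.4) zd 195.4 zb 240.3
w1
   scene disc 612.6 203.6 r 44.8 bar 183 (array([614.3, 203.4]), array([69.3, 49.3]), 31.6) zd 194.1 zb 239.3
   top disc 608.9 201.1 r 43.9 bar 247 (array([611.1, 200.9]), array([62.6, 51.8]), 30.9) zd 195.3 zb 239.3
w2
   scene disc 594.6 92.7 r 45.2 bar 129 (array([594.7,  93.7]), array([58.7, 42.9]), 47.3) zd 194.2 zb 240.3
   top disc 591.2 90.4 r 43.9 bar 219 (array([594.4,  86.7]), array([50.5, 54.9]), 40.2) zd 195.1 zb 240.4
clean scene 1355 [0.567 0.026 0.222] [0.713 0.357 0.241]
clean top 1363 [0.565 0.031 0.222] [0.71  0.356 0.241]
ret scene 884 [ 0.568 -0.413  0.224] [ 0.699 -0.077  0.254]
ret top 1456 [ 0.565 -0.408  0.224] [ 0.695 -0.082  0.252]
```

View pics/mm.png

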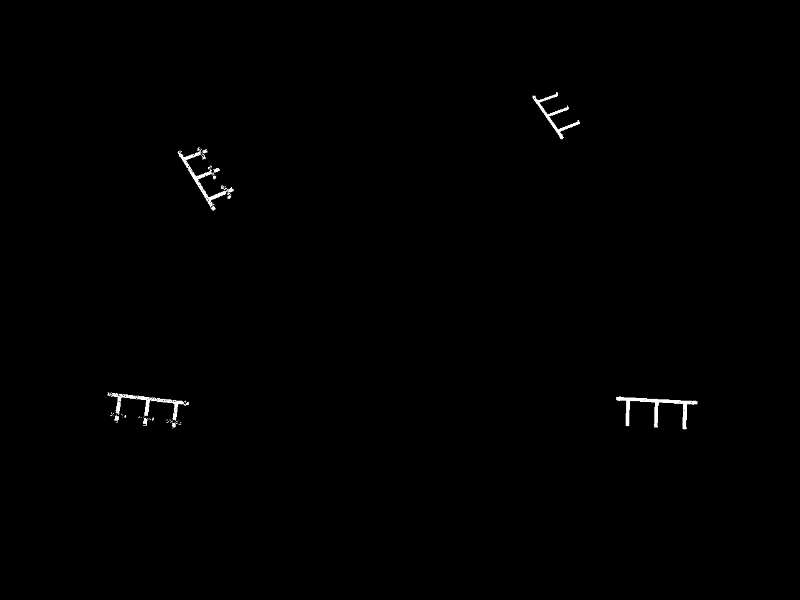

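```bash
python3 - <<'E'
from h import *
D={}
for n in ('scene','top'):
    z=np.load(f'/tmp/{n}0.npz'); D[n]=(z['p'],world(n,z['d']))
for nm,(cx,cy) in {'clean':(.64,.2),'ret':(.64,-.24)}.items():
  for n in D:
    W=D[n][1]; m=sel(W,cx,cy,.26,.222,.26); P=plane_pts(n,m,.235)[:,:2]*1000
    # crossbar: x large end; fit line to farthest-x pts binned by y
    Z=W[m][:,2]
    # iteratively find crossbar by RANSAC via fitLine on points within
    best=None
    rng=np.random.default_rng(0)
    for _ in range(400):
        a,b=P[rng.integers(len(P),size=2)]; d=b-a; L=np.hypot(*d)
        if L<120 or abs(d[1])<abs(d[0])*2: continue
        nn=np.array([-d[1],d[0]])/L; i=abs((P-a)@nn)<5
        if best is None or i.sum()>best.sum(): best=i
    vx,vy,x0,y0=cv2.fitLine(P[best].astype(np.float32),cv2.DIST_L2,0,.01,.01).ravel()
    if vy<0: vx,vy=-vx,-vy
    ey=np.array([vx,vy]); ex=np.array([vy,-vx]); o=np.array([x0,y0])
    print(nm,n,'rack yaw',np.degrees(np.arctan2(-vx,vy)).round(2),'bar pt',o.round(1),'zbar',np.median(Z[best]).round(4))
    u=(P-o)@ey; w=-(P-o)@ex  # w: toward robot
    h=w>25
    if nm=='clean': h&=(w<70)
    k,lab,c=cv2.kmeans(u[h].astype(np.float32).reshape(-1,1),3,None,(3,50,.01),5,cv2.KMEANS_PP_CENTERS)
    for j in np.argsort(c.ravel()):
        i=lab.ravel()==j
        q=u[h][i]; ww=w[h][i]
        mid=(np.percentile(q,3)+np.percentile(q,97))/2
        wb=ww.max()
        print('   hook u',np.median(q).round(1),mid.round(1),'width',np.ptp(q).round(1),'tip w',wb.round(1),'z',np.median(Z[h][i]).round(4),'tip xy',(o+mid*ey-wb*ex).round(1),'hang xy',(o+mid*ey-(90+6)*ex).round(1), 'from tip',(o+mid*ey-(wb-20)*ex).round(1))
E
```

```text
clean scene rack yaw -6.04 bar pt [692.1 205.6] zbar 0.2359
   hook u -126.9 -127.1 width 17.9 tip w 69.7 z 0.2331 tip xy [609.4  86.5] hang xy [583.3  89.3] from tip [629.3  84.4]
   hook u -11.8 -1.3 width 47.6 tip w 69.6 z 0.2338 tip xy [622.7 211.6] hang xy [596.5 214.3] from tip [642.6 209.5]
   hook u 102.6 102.5 width 16.9 tip w 69.4 z 0.2338 tip xy [633.9 314.8] hang xy [607.4 317.6] from tip [653.8 312.7]
clean top rack yaw -6.68 bar pt [684.5 193.2] zbar 0.2375
   hook u -115.1 -115.2 width 14.1 tip w 69.4 z 0.2344 tip xy [602.2  86.9] hang xy [575.8  90. ] from tip [622.1  84.6]
   hook u 0.1 7.0 width 38.0 tip w 69.9 z 0.2356 tip xy [616.  208.3] hang xy [590.  211.3] from tip [635.8 205.9]
   hook u 114.4 114.3 width 15.2 tip w 69.4 z 0.2353 tip xy [628.9 314.8] hang xy [602.5 317.9] from tip [648.8 312.5]
ret scene rack yaw -3.06 bar pt [ 686.  -232.6] zbar 0.2361
   hook u -127.3 -129.0 width 31.4 tip w 117.2 z 0.2343 tip xy [ 562.1 -355.2] hang xy [ 583.2 -356.4] from tip [ 582.  -356.3]
   hook u -12.1 -11.9 width 31.1 tip w 117.2 z 0.234 tip xy [ 568.4 -238.3] hang xy [ 589.5 -239.4] from tip [ 588.3 -239.3]
   hook u 102.6 102.3 width 26.6 tip w 117.0 z 0.2337 tip xy [ 574.6 -124.3] hang xy [ 595.6 -125.4] from tip [ 594.6 -125.3]
ret top rack yaw -3.35 bar pt [ 679.2 -244.7] zbar 0.2373
   hook u -115.1 -115.1 width 16.6 tip w 108.2 z 0.2349 tip xy [ 564.5 -353.2] hang xy [ 576.7 -353.9] from tip [ 584.5 -354.4]
   hook u -0.3 -0.2 width 16.1 tip w 108.1 z 0.2356 tip xy [ 571.3 -238.6] hang xy [ 583.4 -239.3] from tip [ 591.3 -239.8]
   hook u 114.4 114.3 width 15.1 tip w 110.2 z 0.2352 tip xy [ 575.9 -124.1] hang xy [ 590.1 -125. ] from tip [ 595.9 -125.3]
```

Emit:
{"method": "servo_tool", "body": {
  "deltas": [
    [0, 0, 25, 0, 100],
    [10, -18, 25, 2, 100],
    [20, -36, 10, 2, 100],
    [20, -36, 0, 2, 100],
    [20, -36, 0, 2, 100]
  ]
}}

```text
clock: 0.6
eef_pos: [0.2992, 0.4811, 0.2656]
tcp_rot: [[-0.976, 0.216, 0.0], [0.216, 0.976, 0.0], [-0.0, 0.0, -1.0]]
wrist_force: [0.2, 0.6, 0.3]
gripper_width: 1.001
```

Emit:
{"method": "servo_tool", "body": {
  "deltas": [
    [20, -36, 0, 2, 100],
    [20, -36, 0, 2, 100],
    [20, -36, 0, 1, 100],
    [20, -36, 0, 0, 100],
    [20, -36, 0, 0, 100]
  ]
}}

```text
clock: 1.1
eef_pos: [0.3991, 0.3008, 0.2651]
tcp_rot: [[-0.991, 0.132, -0.0], [0.132, 0.991, -0.0], [0.0, -0.0, -1.0]]
wrist_force: [0.1, -0.6, 0.5]
gripper_width: 1.002
```

Emit:
{"method": "servo_tool", "body": {
  "deltas": [
    [20, -36, 0, 0, 100],
    [20, -36, 0, 0, 100],
    [10, -10, 0, 0, 100],
    [0, 0, 0, 0, 100],
    [0, 0, 0, 0, 100]
  ]
}}

```text
clock: 1.6
eef_pos: [0.4484, 0.2211, 0.2652]
tcp_rot: [[-0.991, 0.132, -0.001], [0.132, 0.991, 0.0], [0.001, 0.0, -1.0]]
wrist_force: [0.8, -0.0, 0.2]
gripper_width: 1.001
```

Emit:
{"method": "servo_tool", "body": {
  "deltas": [
    [-11, 14, -20, 0, 100],
    [-10, 14, -20, 0, 100],
    [0, 0, 0, 0, 100]
  ]
}}

```text
clock: 1.9
eef_pos: [0.4244, 0.2501, 0.2225]
tcp_rot: [[-0.992, 0.128, -0.006], [0.128, 0.992, -0.001], [0.006, -0.002, -1.0]]
wrist_force: [0.1, -0.3, -0.6]
gripper_width: 1.001
```

```bash
cat >> h.py <<'E'
def crop(p,u,v,w,h,fn,s=4):
    u=int(max(0,min(640-w,u-w//2)));v=int(max(0,min(480-h,v-h//2)))
    cv2.imwrite('pics/'+fn+'.png',cv2.resize(p[v:v+h,u:u+w,::-1],None,fx=s,fy=s,interpolation=cv2.INTER_CUBIC)); print('crop origin',u,v,'scale',s)
E
python3 - <<'E'
from h import *
s=monitor.state(); print(s['eef_pos'])
for n in ('scene','top'):
    p,d=cap(n); u,v=proj(n,s['eef_pos']); print(n,u,v); crop(p,u,v,160,130,n+'1',4)
E
```

```text
[0.42442669 0.25009228 0.22249195]
scene 408.0299212159498 259.7522014200353
crop origin 328 194 scale 4
top 212.52100041408872 261.38038448917314
crop origin 132 196 scale 4
```

View pics/scene1.png

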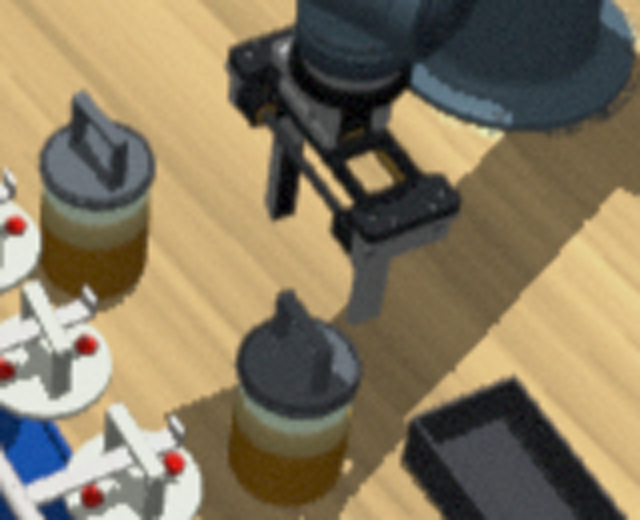

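View pics/top1.png

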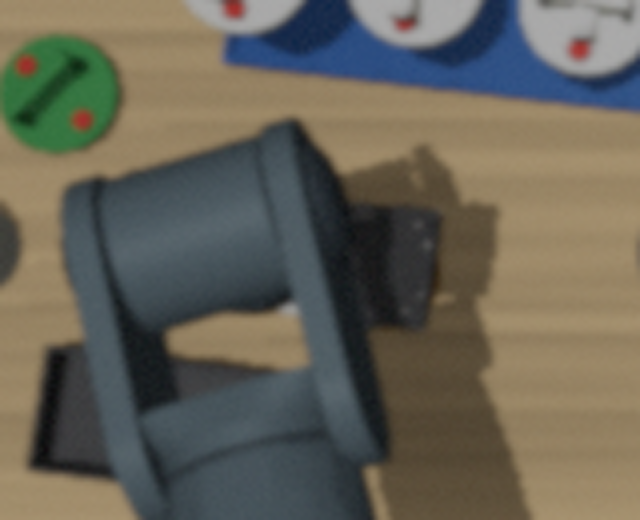

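Emit:
{"method": "servo_tool", "body": {
  "deltas": [
    [2, 0, -30, 0, 100],
    [0, 0, -40, 0, 100],
    [0, 0, -30, 0, 100],
    [0, 0, 0, 0, 100],
    [0, 0, 0, 0, 100]
  ]
}}

```text
clock: 2.5
eef_pos: [0.4309, 0.2486, 0.127]
tcp_rot: [[-0.991, 0.133, 0.002], [0.133, 0.991, 0.0], [-0.001, 0.001, -1.0]]
wrist_force: [-0.8, 0.9, -0.1]
gripper_width: 0.999
```

Emit:
{"method": "servo_tool", "body": {
  "deltas": [
    [-1, 0, -2, 0, 60],
    [0, 0, 0, 0, 40],
    [0, 0, 0, 0, 40],
    [0, 0, 0, 0, 40],
    [0, 0, 0, 0, 40]
  ],
  "force": 25
}}

```text
clock: 3.0
eef_pos: [0.4291, 0.2484, 0.124]
tcp_rot: [[-0.991, 0.132, 0.001], [0.132, 0.991, -0.0], [-0.001, 0.0, -1.0]]
wrist_force: [-0.6, -0.7, 2.4]
gripper_width: 0.639
```

```bash
python3 - <<'E'
from h import *
s=monitor.state(); print(s['eef_pos'],s['gripper_width']*94,s['wrist_force'])
p,d=cap('scene'); crop(p,400,270,160,130,'scene2',4)
E
```

```text
[0.42912991 0.24836616 0.1239717 ] 60.074831481522466 [-0.62057755 -0.72630347  2.39003141]
crop origin 320 205 scale 4
```

View pics/scene2.png

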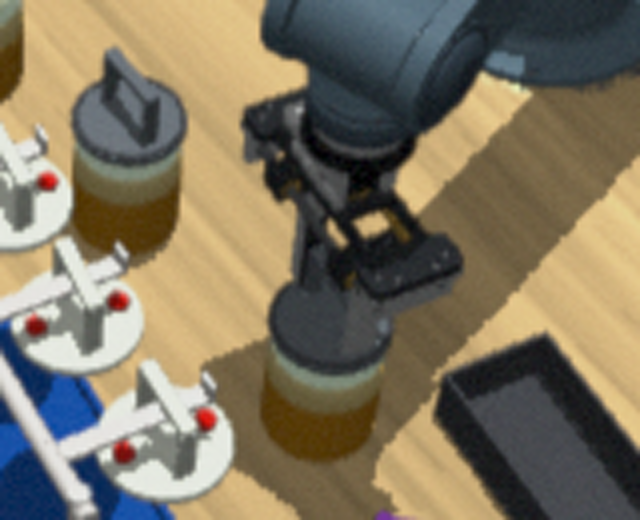

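Emit:
{"method": "servo_tool", "body": {
  "deltas": [
    [0, 0, 10, 0, 40],
    [0, 0, 25, 0, 40],
    [0, 0, 35, 0, 40],
    [0, 0, 30, 0, 40],
    [4, -20, 0, 1, 40]
  ],
  "force": 30
}}

```text
clock: 3.55
eef_pos: [0.4351, 0.23, 0.229]
tcp_rot: [[-0.994, 0.112, 0.009], [0.112, 0.994, 0.003], [-0.008, 0.004, -1.0]]
wrist_force: [0.8, -0.0, -1.1]
gripper_width: 0.637
```

Emit:
{"method": "servo_tool", "body": {
  "deltas": [
    [7, -35, 0, 1, 40],
    [8, -40, 0, 1, 40],
    [8, -40, 0, 1, 40],
    [8, -40, 0, 0.3, 40],
    [8, -40, 0, 0, 40]
  ]
}}

```text
clock: 4.05
eef_pos: [0.4718, 0.0319, 0.2239]
tcp_rot: [[-0.998, 0.058, 0.0], [0.058, 0.998, 0.0], [-0.0, 0.0, -1.0]]
wrist_force: [0.8, -0.3, -1.8]
gripper_width: 0.633
```

Emit:
{"method": "servo_tool", "body": {
  "deltas": [
    [8, -40, 0, 0, 40],
    [8, -40, 0, 0, 40],
    [8, -40, 0, 0, 40],
    [7, -33, 0, 0, 40],
    [0, 0, 0, 0, 40]
  ]
}}

```text
clock: 4.55
eef_pos: [0.5031, -0.1229, 0.2238]
tcp_rot: [[-0.998, 0.062, 0.0], [0.062, 0.998, -0.001], [-0.0, -0.001, -1.0]]
wrist_force: [0.6, 1.0, -0.7]
gripper_width: 0.636
```

```bash
python3 - <<'E'
from h import *
s=monitor.state(); print(s['eef_pos'],s['gripper_width']*94,s['wrist_force'])
p,d=cap('scene'); u,v=proj('scene',s['eef_pos']); crop(p,u-20,v+20,160,130,'scene3',4); print(u,v)
p,d=cap('top'); u,v=proj('top',s['eef_pos']); crop(p,u,v,160,130,'top3',4); print(u,v)
E
```

```text
[ 0.50313702 -0.12287546  0.22377469] 59.82737761621746 [ 0.61367792  0.95951414 -0.65051945]
crop origin 208 144 scale 4
308.9070047048786 189.06036614784946
crop origin 282 165 scale 4
362.11930540358196 230.54615217338562
```

View pics/scene3.png

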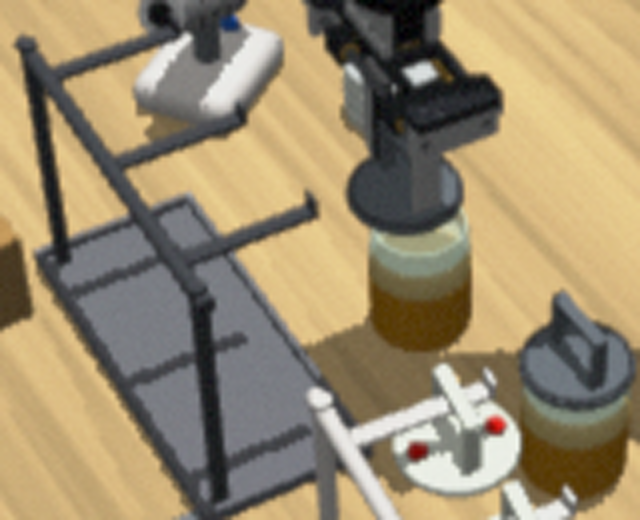

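View pics/top3.png

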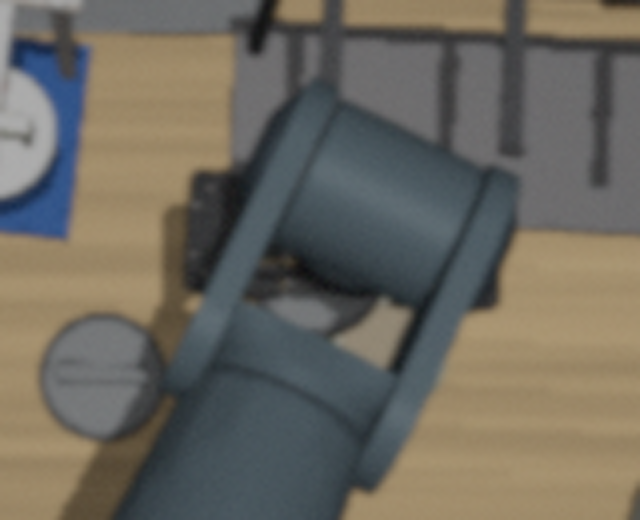

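Emit:
{"method": "servo_tool", "body": {
  "deltas": [
    [23, -1, 0, 0, 40],
    [23, -1, 0, 0, 40],
    [24, -1, 0, 0, 40],
    [23, 0, 0, 0, 40],
    [0, 0, 0, 0, 40]
  ]
}}

```text
clock: 5.15
eef_pos: [0.5971, -0.1209, 0.2234]
tcp_rot: [[-0.998, 0.055, 0.0], [0.055, 0.998, 0.0], [-0.0, 0.0, -1.0]]
wrist_force: [-0.2, -0.6, -2.0]
gripper_width: 0.638
```

```bash
python3 - <<'E'
from h import *
s=monitor.state(); print(s['eef_pos'],s['gripper_width']*94,s['wrist_force'])
p,d=cap('scene'); u,v=proj('scene',s['eef_pos']); crop(p,u-20,v+20,160,130,'scene4',4); print(u,v)
E
```

```text
[ 0.5970893  -0.12090923  0.22335067] 59.96116956407638 [-0.17966595 -0.5505755  -1.99621112]
crop origin 181 156 scale 4
281.6114781725578 201.54776504459522
```

View pics/scene4.png

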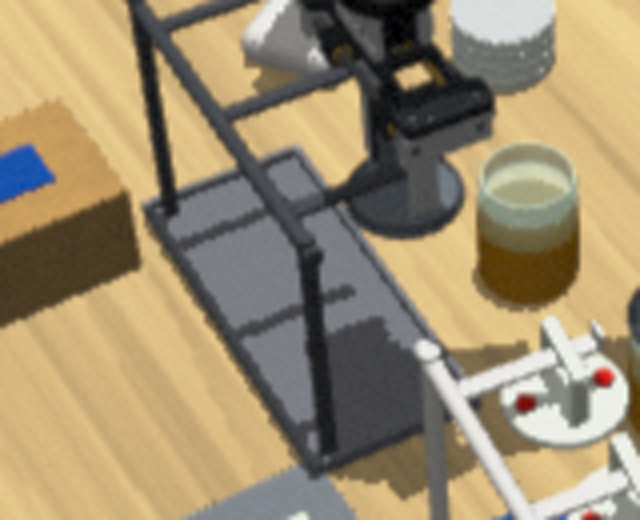

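Emit:
{"method": "servo_tool", "body": {
  "deltas": [
    [3, -4, 0, 0, 40],
    [0, 0, -8, 0, 40],
    [0, 0, -8, 0, 40],
    [0, 0, -4, 0, 40],
    [0, 0, 0, 0, 40]
  ]
}}

```text
clock: 5.7
eef_pos: [0.5979, -0.1263, 0.202]
tcp_rot: [[-0.998, 0.058, -0.002], [0.058, 0.998, 0.001], [0.002, 0.001, -1.0]]
wrist_force: [-0.2, -0.2, -1.5]
gripper_width: 0.635
```

Emit:
{"method": "servo_tool", "body": {
  "deltas": [
    [0, 0, -2, 0, 40],
    [0, 0, 0, 0, 40],
    [0, 0, 0, 0, 40]
  ]
}}

```text
clock: 6.0
eef_pos: [0.599, -0.1267, 0.2017]
tcp_rot: [[-0.998, 0.058, 0.0], [0.058, 0.998, -0.0], [-0.0, -0.0, -1.0]]
wrist_force: [-0.3, 0.9, -2.2]
gripper_width: 0.639
```

Still carrying the weight (about -1.5 N), so I'll lower it to contact.

Emit:
{"method": "servo_tool", "body": {
  "deltas": [
    [0, 0, -2, 0, 40],
    [0, 0, 0, 0, 40],
    [0, 0, 0, 0, 40]
  ]
}}

```text
clock: 6.3
eef_pos: [0.5993, -0.1268, 0.2009]
tcp_rot: [[-0.998, 0.058, 0.001], [0.058, 0.998, -0.001], [-0.001, -0.001, -1.0]]
wrist_force: [-3.6, 1.4, 5.7]
gripper_width: 0.633
```

Emit:
{"method": "servo_tool", "body": {
  "deltas": [
    [0, 0, 0, 0, 70],
    [0, 0, 0, 0, 100],
    [0, 0, 0, 0, 100],
    [0, 0, 0, 0, 100]
  ]
}}

```text
clock: 6.7
eef_pos: [0.5988, -0.1266, 0.1991]
tcp_rot: [[-0.998, 0.058, -0.0], [0.058, 0.998, 0.0], [0.0, 0.0, -1.0]]
wrist_force: [0.3, 1.0, 0.4]
gripper_width: 0.918
```

```bash
python3 - <<'E'
from h import *
s=monitor.state(); print(s['eef_pos'],s['gripper_width']*94,s['wrist_force'])
p,d=cap('scene'); u,v=proj('scene',s['eef_pos']); crop(p,u-20,v+20,160,130,'scene5',4); print(u,v)
E
```

```text
[ 0.5987603  -0.12656182  0.19910692] 86.30354413731352 [0.27431    1.03588857 0.43390017]
crop origin 180 161 scale 4
280.5435784406697 206.5622579777583
```

View pics/scene5.png

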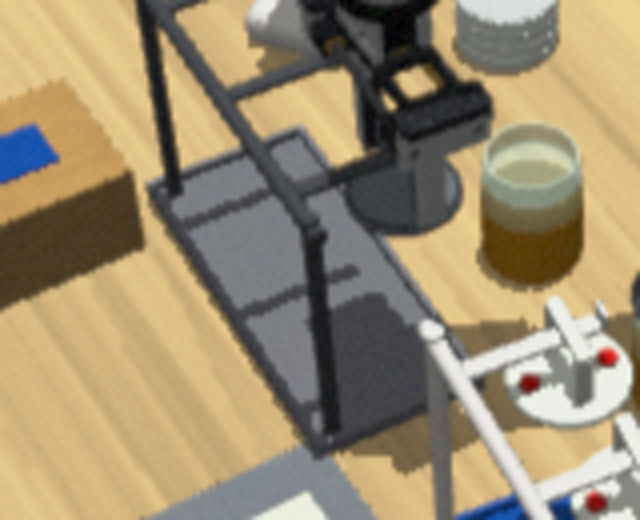

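Emit:
{"method": "servo_tool", "body": {
  "deltas": [
    [0, 0, 15, 0, 100],
    [0, 0, 35, 0, 100],
    [-30, 20, 20, 0, 100],
    [-35, 30, 0, 1, 100],
    [-35, 33, 0, 1.3, 100]
  ]
}}

```text
clock: 7.25
eef_pos: [0.4985, -0.0434, 0.2716]
tcp_rot: [[-1.0, 0.018, 0.003], [0.018, 1.0, -0.001], [-0.003, -0.001, -1.0]]
wrist_force: [0.4, 0.8, 0.6]
gripper_width: 0.996
```

Emit:
{"method": "servo_tool", "body": {
  "deltas": [
    [-35, 35, 0, 0, 100],
    [-25, 25, -20, 0, 100],
    [0, 0, -20, 0, 100],
    [0, 0, 0, 0, 100],
    [0, 0, 0, 0, 100]
  ]
}}

```text
clock: 7.75
eef_pos: [0.4393, 0.0162, 0.2307]
tcp_rot: [[-1.0, 0.018, 0.001], [0.018, 1.0, -0.0], [-0.001, -0.0, -1.0]]
wrist_force: [0.0, 0.2, -0.3]
gripper_width: 1.0
```

```bash
python3 - <<'E'
from h import *
s=monitor.state(); print(s['eef_pos'],s['gripper_width']*94,s['tcp_rot'][:,1])
D=clouds()
p=D['scene'][0]; u,v=proj('scene',s['eef_pos']); crop(p,u-20,v+10,160,130,'scene6',4); print(u,v)
W=D['scene'][1]
D2={'scene':D['scene']}
cover(D2,(.439,.0165),.11)
print('hung'); cover(D,(.598,-.126),.187)
E
```

```text
[0.43934519 0.01617461 0.23066913] 93.96310783993886 [ 1.78450024e-02  9.99840722e-01 -2.93202841e-04]
crop origin 253 152 scale 4
353.57421997719587 207.26999820268438
   scene disc 440.1 18.1 r 46.3 bar 81 (array([441.9,  19.1]), array([67.2, 15.2]), 89.6) zd 117.8 zb 164.5
hung
   scene disc 600.1 -124.2 r 46.1 bar 135 (array([ 606. , -123.4]), array([59.2, 52.7]), 51.3) zd 194.4 zb 239.3
   top disc 596.8 -125.1 r 43.9 bar 205 (array([ 601.5, -128.9]), array([53. , 54.1]), 52.8) zd 195.6 zb 241.2
```

View pics/scene6.png

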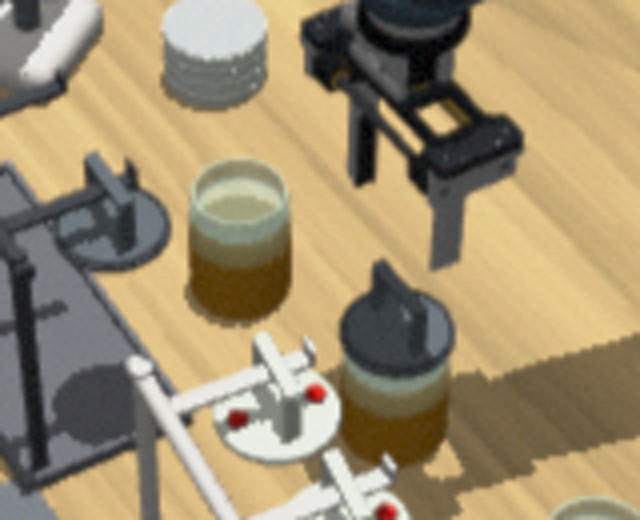

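The first steel cover hangs on the near hook, at scene crop (110,225). Now I'll grasp the second steel cover.

Emit:
{"method": "servo_tool", "body": {
  "deltas": [
    [0, -1, -37, 0, 100],
    [0, 0, -40, 0, 100],
    [0, 0, -29, 0, 100],
    [0, 0, 0, 0, 100],
    [0, 0, 0, 0, 100]
  ]
}}

```text
clock: 8.35
eef_pos: [0.4399, 0.0149, 0.1247]
tcp_rot: [[-1.0, 0.018, 0.001], [0.018, 1.0, -0.0], [-0.001, -0.0, -1.0]]
wrist_force: [0.1, 0.2, 0.4]
gripper_width: 1.001
```

Emit:
{"method": "servo_tool", "body": {
  "deltas": [
    [0, 0, 0, 0, 60],
    [0, 0, 0, 0, 40],
    [0, 0, 0, 0, 40],
    [0, 0, 0, 0, 40],
    [0, 0, 0, 0, 40]
  ],
  "force": 30
}}

```text
clock: 8.85
eef_pos: [0.4396, 0.0145, 0.1244]
tcp_rot: [[-1.0, 0.017, 0.002], [0.017, 1.0, -0.003], [-0.002, -0.003, -1.0]]
wrist_force: [-0.5, -4.3, 2.0]
gripper_width: 0.634
```

Emit:
{"method": "servo_tool", "body": {
  "deltas": [
    [0, 0, 10, 0, 40],
    [0, 0, 25, 0, 40],
    [0, 0, 35, 0, 40],
    [0, 0, 30, 0, 40],
    [4, -25, 0, -1, 40]
  ]
}}

```text
clock: 9.35
eef_pos: [0.4449, -0.0084, 0.2285]
tcp_rot: [[-0.999, 0.032, 0.008], [0.032, 0.999, -0.0], [-0.008, 0.0, -1.0]]
wrist_force: [0.5, -0.5, -1.0]
gripper_width: 0.635
```

Emit:
{"method": "servo_tool", "body": {
  "deltas": [
    [6, -35, 0, -1.3, 40],
    [7, -40, 0, 0, 40],
    [7, -40, 0, 0, 40],
    [7, -40, 0, 0, 40],
    [7, -40, 0, 0, 40]
  ]
}}

```text
clock: 9.85
eef_pos: [0.4767, -0.2055, 0.2235]
tcp_rot: [[-0.998, 0.058, -0.0], [0.058, 0.998, 0.002], [0.0, 0.002, -1.0]]
wrist_force: [0.8, 0.3, -1.3]
gripper_width: 0.638
```

Emit:
{"method": "servo_tool", "body": {
  "deltas": [
    [7, -40, 0, 0, 40],
    [7, -40, 0, 0, 40],
    [6, -40, 0, 0, 40],
    [3, -23, 0, 0, 40],
    [0, 0, 0, 0, 40]
  ]
}}

```text
clock: 10.35
eef_pos: [0.4996, -0.3496, 0.223]
tcp_rot: [[-0.998, 0.061, -0.0], [0.061, 0.998, 0.002], [0.0, 0.001, -1.0]]
wrist_force: [-0.1, 0.8, -2.3]
gripper_width: 0.634
```

```bash
python3 - <<'E'
from h import *
s=monitor.state(); print(s['eef_pos'],s['gripper_width']*94,s['tcp_rot'][:,1])
D=clouds()
p=D['scene'][0]; u,v=proj('scene',s['eef_pos']); crop(p,u-20,v+10,160,130,'scene7',4); print(u,v)
print('open M, O'); rim(D,(.4395,.0145));rim(D,(.453,-.178))
print('L'); rim(D,(.429,.248))
E
```

```text
[ 0.49957154 -0.34956158  0.22300808] 59.64024837019021 [0.06086366 0.99814499 0.00147796]
crop origin 172 92 scale 4
272.08400037834826 147.27468582749248
open M, O
   scene rim 435.6 12.1 r 43.6 128 zmax 0.1125
   top rim 428.8 10.6 r 39.6 143 zmax 0.1139
   scene rim 458.8 -178.6 r 41.9 121 zmax 0.1125
   top rim 453.7 -179.1 r 39.5 144 zmax 0.114
L
   scene rim 430.3 251.8 r 41.8 155 zmax 0.1124
   top rim 426.2 248.3 r 39.7 146 zmax 0.1142
```

View pics/scene7.png

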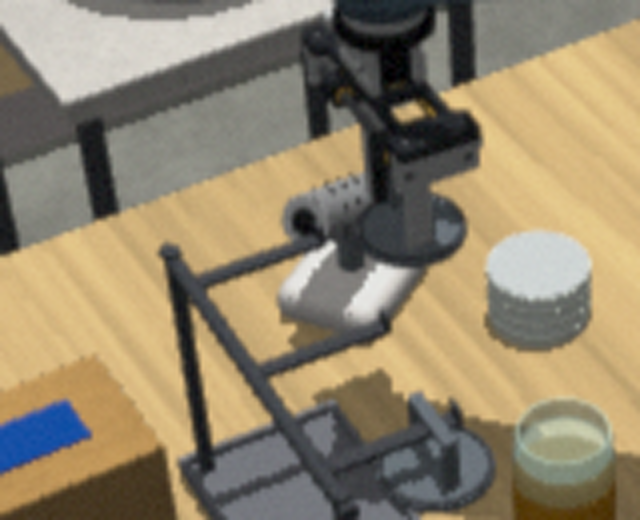

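Emit:
{"method": "servo_tool", "body": {
  "deltas": [
    [21, -1, 1, 0, 40],
    [22, -1, 0, 0, 40],
    [22, -1, 0, 0, 40],
    [22, -2, 0, 0, 40],
    [0, 0, 0, 0, 40]
  ]
}}

```text
clock: 10.95
eef_pos: [0.5885, -0.3505, 0.2243]
tcp_rot: [[-0.998, 0.055, 0.0], [0.055, 0.998, 0.001], [-0.0, 0.001, -1.0]]
wrist_force: [0.1, 0.3, -2.2]
gripper_width: 0.635
```

```bash
python3 - <<'E'
from h import *
s=monitor.state(); print(s['eef_pos'],s['gripper_width']*94,s['wrist_force'])
p,d=cap('scene'); u,v=proj('scene',s['eef_pos']); crop(p,u-10,v+10,120,100,'scene8',5); print(u,v)
E
```

```text
[ 0.58848614 -0.35046639  0.22429588] 59.67215310167011 [ 0.0944064   0.28552206 -2.17647883]
crop origin 176 116 scale 5
246.90779345702887 156.63321032058838
```

View pics/scene8.png

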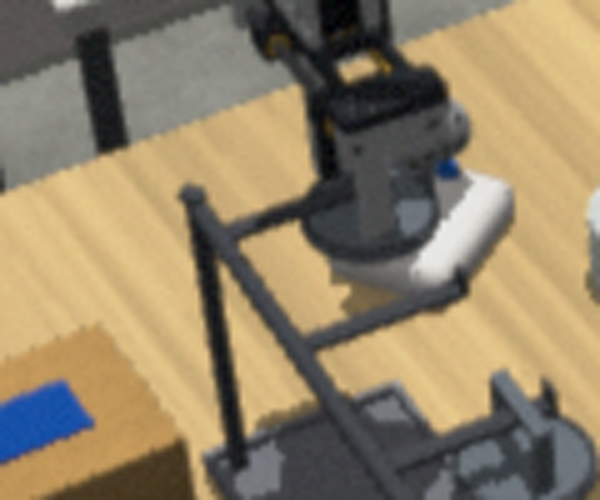

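Emit:
{"method": "servo_tool", "body": {
  "deltas": [
    [0, -4, 0, 0, 40],
    [0, 0, -8, 0, 40],
    [0, 0, -8, 0, 40],
    [0, 0, -6, 0, 40],
    [0, 0, 0, 0, 40]
  ]
}}

```text
clock: 11.5
eef_pos: [0.5862, -0.3564, 0.2015]
tcp_rot: [[-0.998, 0.058, -0.001], [0.058, 0.998, 0.001], [0.001, 0.001, -1.0]]
wrist_force: [-0.2, 0.4, -2.4]
gripper_width: 0.635
```

Emit:
{"method": "servo_tool", "body": {
  "deltas": [
    [0, 0, -2, 0, 40],
    [0, 0, 0, 0, 40],
    [0, 0, 0, 0, 40]
  ]
}}

```text
clock: 11.8
eef_pos: [0.5868, -0.3567, 0.2009]
tcp_rot: [[-0.998, 0.058, 0.0], [0.058, 0.998, -0.0], [-0.0, -0.0, -1.0]]
wrist_force: [-1.5, 0.8, 1.3]
gripper_width: 0.634
```

Contact. I'll release, lift, and move aside so both cameras see the jars.

Emit:
{"method": "servo_tool", "body": {
  "deltas": [
    [0, 0, 0, 0, 70],
    [0, 0, 0, 0, 100],
    [0, 0, 0, 0, 100],
    [0, 0, 0, 0, 100],
    [0, 0, 20, 0, 100]
  ]
}}

```text
clock: 12.3
eef_pos: [0.5855, -0.3554, 0.217]
tcp_rot: [[-0.998, 0.058, -0.005], [0.058, 0.998, 0.004], [0.005, 0.004, -1.0]]
wrist_force: [0.8, 0.8, -1.0]
gripper_width: 0.983
```

Emit:
{"method": "servo_tool", "body": {
  "deltas": [
    [0, 0, 40, 0, 100],
    [0, 15, 30, 0, 100],
    [0, 40, 0, 0, 100],
    [0, 45, 0, 0, 100],
    [0, 45, 0, 0, 100]
  ]
}}

```text
clock: 12.8
eef_pos: [0.5867, -0.2104, 0.2907]
tcp_rot: [[-0.998, 0.059, 0.001], [0.059, 0.998, -0.0], [-0.001, -0.0, -1.0]]
wrist_force: [0.5, 0.1, 0.4]
gripper_width: 1.004
```

```bash
python3 - <<'E'
from h import *
s=monitor.state(); print(s['eef_pos'],s['gripper_width']*94,s['tcp_rot'][:,1])
D=clouds('9')
p=D['scene'][0]; crop(p,290,220,200,160,'scene9c',4)
print('hung'); cover(D,(.598,-.126),.187); cover(D,(.587,-.356),.187)
print('M, O,L'); rim(D,(.434,.0115));rim(D,(.453,-.178));rim(D,(.429,.248))
for k,c in {'w0':(.617,.312),'w1':(.61,.201),'w2':(.592,.09)}.items(): print(k); cover(D,c,.187)
E
```

```text
[ 0.58672414 -0.21039603  0.2907444 ] 94.39546434570157 [ 5.87874048e-02  9.98270511e-01 -1.64981105e-04]
crop origin 190 140 scale 4
hung
   scene disc 600.0 -124.1 r 46.2 bar 134 (array([ 604.3, -122.8]), array([56.5, 53. ]), 46.8) zd 194.3 zb 239.0
   top disc 597.2 -121.7 r 43.4 bar 181 (array([ 605.2, -114.9]), array([60.6, 37.4]), 0.3) zd 195.3 zb 240.2
   scene disc 578.9 -352.6 r 47.1 bar 113 (array([ 590.4, -344. ]), array([67. , 57.2]), 31.4) zd 194.8 zb 239.4
   top disc 560.6 -359.6 r 40.1 bar 165 (array([ 581. , -362.6]), array([46.4, 54.6]), 52.7) zd 195.5 zb 241.1
M, O,L
   scene rim 431.9 13.7 r 43.1 129 zmax 0.113
   top rim 429.0 10.2 r 39.2 141 zmax 0.1132
   scene rim 458.4 -177.3 r 43.1 127 zmax 0.1137
   top rim 0.0 0.0 r 0.0 0 zmax nan
   scene rim 430.3 251.8 r 41.8 149 zmax 0.1128
   top rim 426.3 248.5 r 39.5 148 zmax 0.113
w0
   scene disc 621.1 315.6 r 44.1 bar 203 (array([624.3, 317. ]), array([61. , 50.6]), 35.3) zd 194.1 zb 239.6
   top disc 616.4 312.1 r 43.8 bar 243 (array([619.8, 314. ]), array([57.1, 51.9]), 33.4) zd 195.6 zb 240.0
w1
   scene disc 612.6 203.6 r 44.8 bar 183 (array([614.2, 203.7]), array([69.6, 51. ]), 30.9) zd 194.3 zb 239.2
   top disc 608.9 201.1 r 43.9 bar 243 (array([610.9, 200. ]), array([63.8, 53. ]), 30.9) zd 195.4 zb 239.9
w2
   scene disc 594.6 92.7 r 45.2 bar 158 (array([599.3,  89.2]), array([58.8, 56.9]), 46.7) zd 194.7 zb 239.3
   top disc 591.2 90.4 r 43.9 bar 224 (array([595.3,  86.6]), array([52.4, 54.9]), 42.2) zd 195.2 zb 241.0
  return np.nanmean(a, axis, out=out, keepdims=keepdims)
```

View pics/scene9c.png

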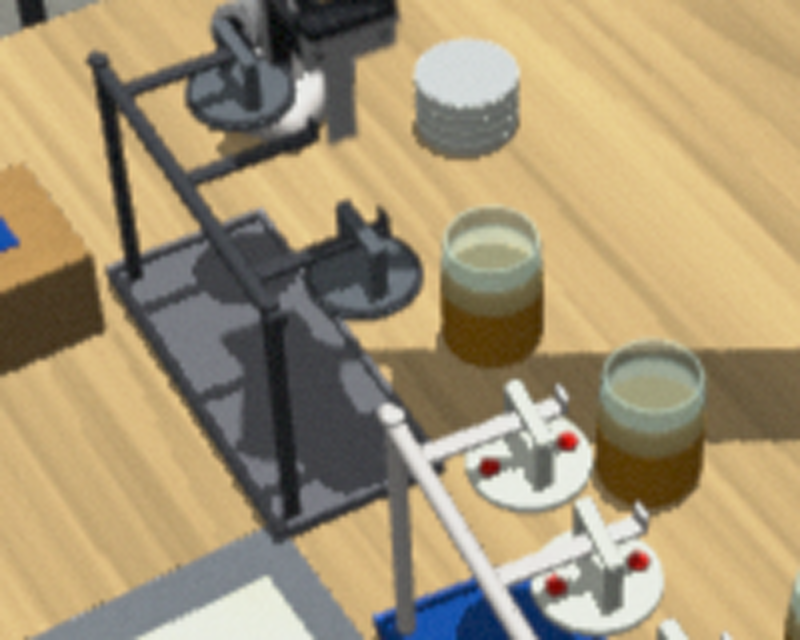

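View pics/top9.png

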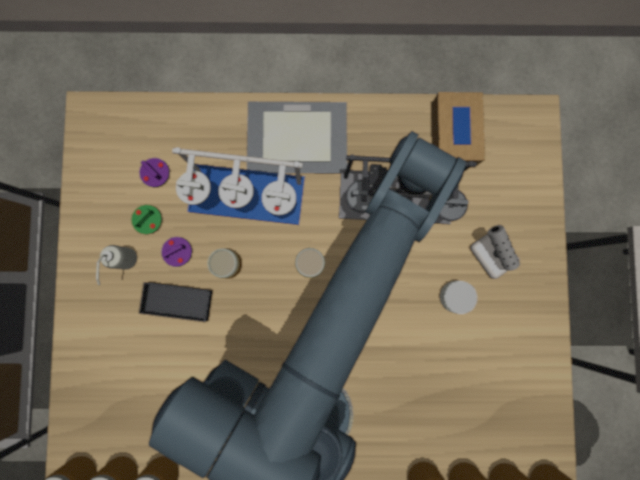

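```bash
cat >> h.py <<'E'
def bow(D,c,z0,yaw0,n):
    # bar ends only (|u|>10 along bow), ray-cast onto bar-top plane
    W=D[n][1]; ey=np.array([-np.sin(np.radians(yaw0)),np.cos(np.radians(yaw0))]); ex=np.array([ey[1],-ey[0]])
    m=sel(W,c[0],c[1],.040,z0+.044,z0+.066); P=plane_pts(n,m,z0+.056)[:,:2]*1000; q=P-np.array(c)*1000; u=q@ey; w=q@ex
    i=(abs(u)>11)&(abs(u)<34)&(abs(w)<14); f=np.polyfit(u[i],w[i],1); uu=(np.percentile(u[i],1)+np.percentile(u[i],99))/2
    print(n,'bow centre',(np.array(c)*1000+uu*ey+np.polyval(f,uu)*ex).round(1),'yaw',round(yaw0-np.degrees(np.arctan(f[0])),1),'len',np.ptp(u[i]).round(1),i.sum())
E
python3 - <<'E'
from h import *
D=clouds()
for c in ((.617,.312),(.610,.201),(.592,.090)):
  for n in D: bow(D,c,.187,-6.5,n)
E
```

```text
scene bow centre [620.6 314. ] yaw -6.5 len 63.0 88
top bow centre [616.3 311.5] yaw -7.1 len 61.6 84
scene bow centre [613.6 202.9] yaw -12.1 len 62.9 71
top bow centre [608.5 200.7] yaw -12.2 len 59.7 81
scene bow centre [595.3  92. ] yaw -9.3 len 63.3 59
top bow centre [590.9  90.7] yaw -9.3 len 60.1 78
```

Bow yaws are -7, -12 and -9°. I'll take the nearest white cover first, the one at top-view (279,198).

Emit:
{"method": "servo_tool", "body": {
  "deltas": [
    [0, 45, 0, 0, 100],
    [1, 45, 0, -2, 100],
    [1, 45, 0, -2, 100],
    [1, 45, 0, -2, 100],
    [1, 45, 0, 0, 100]
  ]
}}

```text
clock: 13.5
eef_pos: [0.5912, 0.0134, 0.2904]
tcp_rot: [[-0.986, 0.165, 0.0], [0.165, 0.986, -0.0], [-0.0, -0.0, -1.0]]
wrist_force: [0.2, -0.4, -0.7]
gripper_width: 1.001
```

Emit:
{"method": "servo_tool", "body": {
  "deltas": [
    [1, 45, 0, 0, 100],
    [1, 31, 0, 0, 100],
    [0, 0, -20, 0, 100],
    [0, 0, 0, 0, 100],
    [0, 0, 0, 0, 100]
  ]
}}

```text
clock: 14.0
eef_pos: [0.5931, 0.0881, 0.2701]
tcp_rot: [[-0.987, 0.163, -0.001], [0.163, 0.987, -0.0], [0.001, -0.0, -1.0]]
wrist_force: [-0.2, 0.1, 1.0]
gripper_width: 1.001
```

Emit:
{"method": "servo_tool", "body": {
  "deltas": [
    [0, 2, -30, 0, 100],
    [0, 0, -25, 0, 100],
    [0, 0, -14, 0, 100],
    [0, 0, 0, 0, 100],
    [0, 0, 0, 0, 100]
  ]
}}

```text
clock: 14.5
eef_pos: [0.5936, 0.0908, 0.2027]
tcp_rot: [[-0.987, 0.163, 0.001], [0.163, 0.987, -0.0], [-0.001, 0.0, -1.0]]
wrist_force: [-0.7, 0.0, 0.3]
gripper_width: 0.998
```

Emit:
{"method": "servo_tool", "body": {
  "deltas": [
    [0, 0, 0, 0, 60],
    [0, 0, 0, 0, 40],
    [0, 0, 0, 0, 40],
    [0, 0, 0, 0, 40],
    [0, 0, 0, 0, 40]
  ],
  "force": 30
}}

```text
clock: 15.0
eef_pos: [0.593, 0.0913, 0.2018]
tcp_rot: [[-0.987, 0.162, 0.0], [0.162, 0.987, -0.0], [-0.0, -0.0, -1.0]]
wrist_force: [0.1, -1.3, 0.6]
gripper_width: 0.64
```

```bash
python3 - <<'E'
from h import *
s=monitor.state(); print(s['eef_pos'],s['gripper_width']*94,s['wrist_force'])
p,d=cap('scene'); u,v=proj('scene',s['eef_pos']); crop(p,u-10,v+10,120,100,'scene10',5); print(u,v)
E
```

```text
[0.59295601 0.0912778  0.20177372] 60.189629443447096 [ 0.09454536 -1.2879056   0.58190506]
crop origin 252 212 scale 5
322.3653459693707 252.61647902320587
```

View pics/scene10.png

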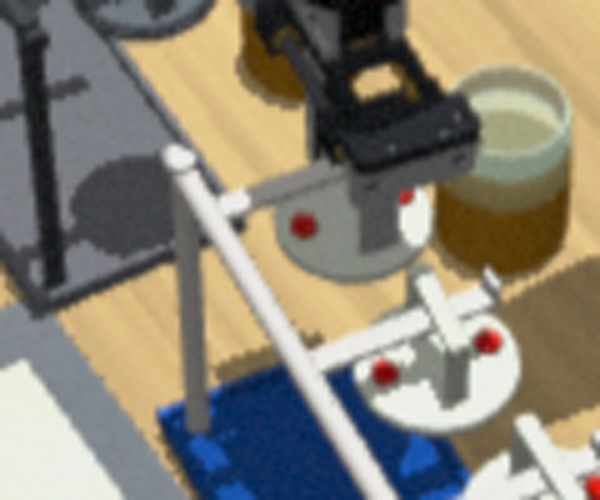

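Emit:
{"method": "servo_tool", "body": {
  "deltas": [
    [0, 0, 11, 0, 40],
    [0, 0, 11, 0, 40],
    [-20, 2, 0, 0, 40],
    [-30, 3, 0, 0, 40],
    [-35, 4, 0, 0, 40]
  ]
}}

```text
clock: 15.55
eef_pos: [0.5076, 0.1004, 0.2244]
tcp_rot: [[-0.987, 0.162, 0.001], [0.162, 0.987, 0.0], [-0.001, 0.0, -1.0]]
wrist_force: [-0.6, 0.6, -1.8]
gripper_width: 0.633
```

Emit:
{"method": "servo_tool", "body": {
  "deltas": [
    [-10, 1, 0, 0, 40],
    [-22, -30, 0, 0, 40],
    [-25, -35, 0, 0, 40],
    [-21, -27, -10, 0, 40],
    [0, 0, 0, 0, 40]
  ]
}}

```text
clock: 16.05
eef_pos: [0.4283, 0.0075, 0.213]
tcp_rot: [[-0.986, 0.166, -0.001], [0.166, 0.986, -0.001], [0.001, -0.001, -1.0]]
wrist_force: [0.4, 0.6, -1.3]
gripper_width: 0.635
```

```bash
python3 - <<'E'
from h import *
s=monitor.state(); e=s['eef_pos']; print(e,s['gripper_width']*94,s['wrist_force'])
D=clouds(); S={'scene':D['scene']}
z0=e[2]-.0148
print('disc scene'); cover(S,e[:2],z0)
print('rim'); rim(D,(.4305,.0095))
p=D['scene'][0]; u,v=proj('scene',e); crop(p,u,v+15,120,100,'scene11',5)
E
```

```text
[0.42830853 0.00746562 0.21304672] 59.69609034123536 [ 0.39518696  0.57503543 -1.33847377]
disc scene
   scene disc 431.9 10.1 r 45.9 bar 40 (array([434.1,  -2.3]), array([61.5, 16.1]), 87.2) zd 206.0 zb 252.0
rim
   scene rim 432.1 14.3 r 43.6 128 zmax 0.113
   top rim 0.0 0.0 r 0.0 0 zmax nan
crop origin 294 173 scale 5
  return np.nanmean(a, axis, out=out, keepdims=keepdims)
```

View pics/scene11.png

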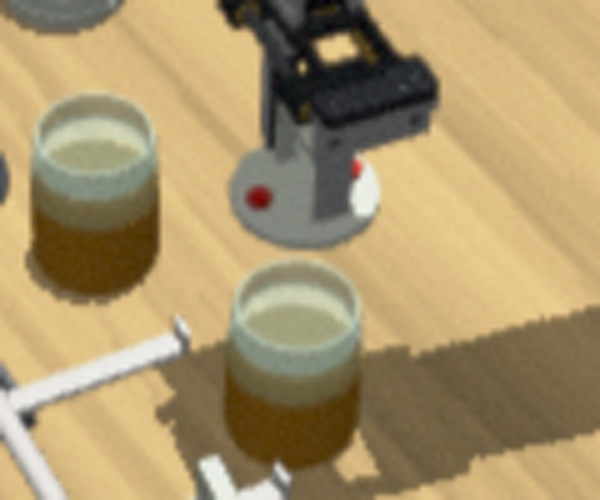

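Emit:
{"method": "servo_tool", "body": {
  "deltas": [
    [0, 0, -25, 0, 40],
    [0, 0, -25, 0, 40],
    [0, 0, -15, 0, 40],
    [0, 0, 0, 0, 40],
    [0, 0, 0, 0, 40]
  ]
}}

```text
clock: 16.65
eef_pos: [0.4309, 0.0098, 0.1494]
tcp_rot: [[-0.987, 0.161, 0.001], [0.161, 0.987, -0.0], [-0.001, 0.0, -1.0]]
wrist_force: [0.3, 0.0, -1.1]
gripper_width: 0.635
```

```bash
python3 - <<'E'
from h import *
s=monitor.state(); e=s['eef_pos']; print(e,s['wrist_force'])
p,d=cap('scene'); u,v=proj('scene',e); crop(p,u,v+5,80,66,'scene12',8)
print(s['clock'])
E
```

```text
[0.43086551 0.00980598 0.14936291] [ 0.27453438  0.02086865 -1.0935829 ]
crop origin 313 196 scale 8
16.65
```

View pics/scene12.png

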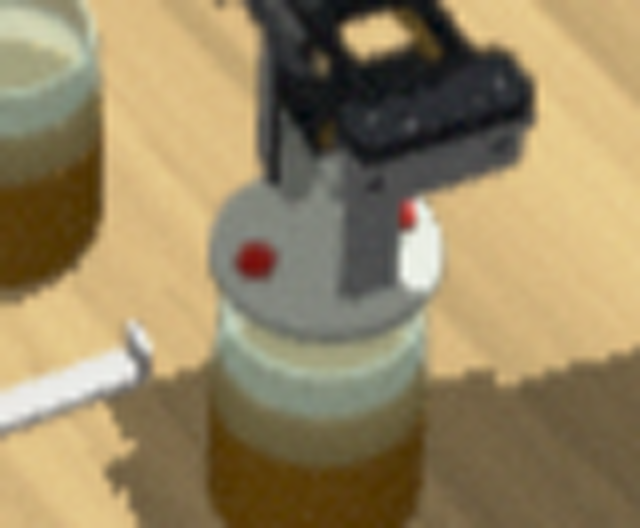

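Emit:
{"method": "servo_tool", "body": {
  "deltas": [
    [1, -1, 0, 0, 40],
    [0, 0, -8, 0, 40],
    [0, 0, -8, 0, 40],
    [0, 0, 0, 0, 40],
    [0, 0, 0, 0, 40]
  ]
}}

```text
clock: 17.2
eef_pos: [0.4305, 0.0084, 0.132]
tcp_rot: [[-0.987, 0.162, -0.001], [0.162, 0.987, 0.0], [0.001, 0.0, -1.0]]
wrist_force: [0.9, 0.8, -1.1]
gripper_width: 0.636
```

Emit:
{"method": "servo_tool", "body": {
  "deltas": [
    [0, 0, -4, 0, 40],
    [0, 0, -3, 0, 40],
    [0, 0, 0, 0, 40],
    [0, 0, 0, 0, 40]
  ]
}}

```text
clock: 17.6
eef_pos: [0.4308, 0.0084, 0.1254]
tcp_rot: [[-0.987, 0.162, -0.0], [0.162, 0.987, 0.0], [0.0, 0.0, -1.0]]
wrist_force: [0.6, 0.3, -1.6]
gripper_width: 0.633
```

Fits with no resistance. A last little bit down, then release.

Emit:
{"method": "servo_tool", "body": {
  "deltas": [
    [0, 0, -1.5, 0, 40],
    [0, 0, 0, 0, 40],
    [0, 0, 0, 0, 40],
    [0, 0, 0, 0, 65],
    [0, 0, 0, 0, 100]
  ]
}}

```text
clock: 18.1
eef_pos: [0.4308, 0.0085, 0.1237]
tcp_rot: [[-0.987, 0.162, 0.0], [0.162, 0.987, 0.0], [-0.0, 0.0, -1.0]]
wrist_force: [-0.6, 0.3, -0.0]
gripper_width: 0.703
```

Emit:
{"method": "servo_tool", "body": {
  "deltas": [
    [0, 0, 0, 0, 100],
    [0, 0, 0, 0, 100],
    [0, 0, 25, 0, 100],
    [0, 0, 45, 0, 100],
    [0, 0, 45, 0, 100]
  ]
}}

```text
clock: 18.6
eef_pos: [0.4301, 0.0086, 0.2395]
tcp_rot: [[-0.987, 0.162, -0.002], [0.162, 0.987, 0.001], [0.002, 0.0, -1.0]]
wrist_force: [1.9, 0.3, -0.0]
gripper_width: 0.997
```

Emit:
{"method": "servo_tool", "body": {
  "deltas": [
    [25, 20, 50, -1, 100],
    [30, 40, 0, -1, 100],
    [30, 38, 0, -1, 100],
    [30, 38, 0, 0, 100],
    [30, 35, 0, 0, 100]
  ]
}}

```text
clock: 19.1
eef_pos: [0.5728, 0.1782, 0.2808]
tcp_rot: [[-0.977, 0.213, 0.0], [0.213, 0.977, -0.0], [-0.0, -0.0, -1.0]]
wrist_force: [0.8, -0.2, 0.7]
gripper_width: 1.002
```

```bash
python3 - <<'E'
from h import *
s=monitor.state(); e=s['eef_pos']; print(e,s['tcp_rot'][:,1])
D=clouds('13'); 
print('placed M'); cover(D,(.431,.0095),.11)
print('O,L'); rim(D,(.453,-.178));rim(D,(.429,.248))
for n in D: bow(D,(.617,.312),.187,-6.5,n); bow(D,(.610,.201),.187,-12,n)
crop(D['scene'][0],350,260,160,130,'scene13c',5)
E
```

```text
[0.57284016 0.17824373 0.28076702] [ 2.12578848e-01  9.77143916e-01 -3.94954726e-05]
placed M
   scene disc 422.4 -9.7 r 15.6 bar 35 (array([437.2,  28.6]), array([32.2, 13. ]), 79.3) zd 117.9 zb 163.1
   top disc 430.0 9.7 r 43.7 bar 109 (array([430.1,   9.9]), array([58.7, 12. ]), 80.8) zd 118.5 zb 166.0
O,L
   scene rim 458.4 -177.3 r 43.1 115 zmax 0.1128
   top rim 453.4 -179.1 r 39.5 147 zmax 0.1133
   scene rim 430.3 251.8 r 41.8 145 zmax 0.1117
   top rim 0.0 0.0 r 0.0 0 zmax nan
scene bow centre [620.6 314. ] yaw -6.6 len 63.0 90
scene bow centre [613.8 202.1] yaw -12.1 len 62.3 72
top bow centre [618.2 336.6] yaw -34.8 len 11.7 21
  return np.nanmean(a, axis, out=out, keepdims=keepdims)
Traceback (most recent call last):
  File "h.py", line 55, in bow
    i=(abs(u)>11)&(abs(u)<34)&(abs(w)<14); f=np.polyfit(u[i],w[i],1); uu=(np.percentile(u[i],1)+np.percentile(u[i],99))/2
                                             ~~~~~~~~~~^^^^^^^^^^^^^
TypeError: expected non-empty vector for x
```

Emit:
{"method": "servo_tool", "body": {
  "deltas": [
    [19, 11, 0, 0, 100],
    [18, 11, 0, 0, 100],
    [0, 0, -20, 0, 100],
    [0, 0, 0, 0, 100],
    [0, 0, 0, 0, 100]
  ]
}}

```text
clock: 19.7
eef_pos: [0.6083, 0.1977, 0.2607]
tcp_rot: [[-0.977, 0.214, -0.001], [0.214, 0.977, -0.0], [0.001, -0.001, -1.0]]
wrist_force: [-0.5, 0.8, 0.6]
gripper_width: 1.003
```

```bash
python3 - <<'E'
from h import *
s=monitor.state(); e=s['eef_pos']; print(e,s['tcp_rot'][:,1])
p,d=cap('scene');crop(p,350,270,160,120,'scene14',5)
E
```

```text
[0.60829733 0.19772984 0.2607207 ] [ 2.13698418e-01  9.76899484e-01 -6.20282857e-04]
crop origin 270 210 scale 5
```

View pics/scene14.png

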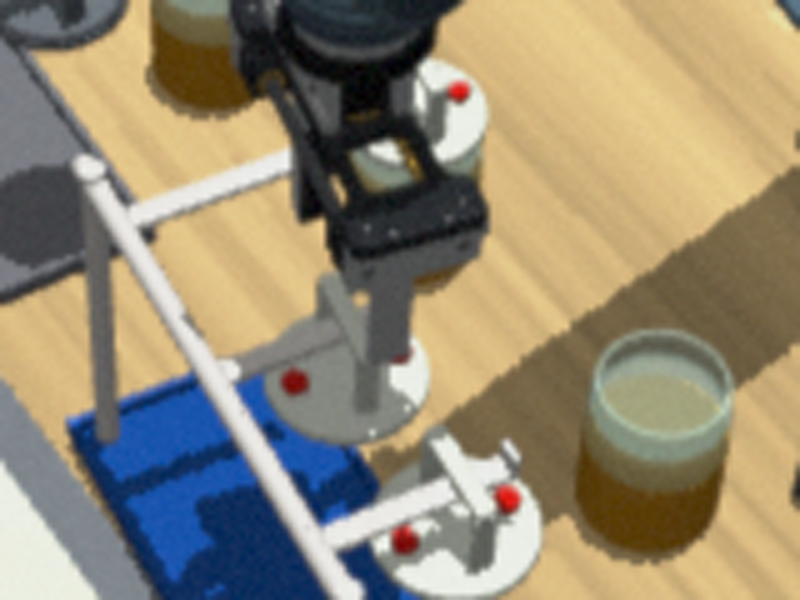

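Emit:
{"method": "servo_tool", "body": {
  "deltas": [
    [1, 1, -25, 0, 100],
    [0, 0, -20, 0, 100],
    [0, 0, -14, 0, 100],
    [0, 0, 0, 0, 100],
    [0, 0, 0, 0, 60]
  ]
}}

```text
clock: 20.25
eef_pos: [0.6103, 0.1992, 0.2031]
tcp_rot: [[-0.977, 0.213, 0.001], [0.213, 0.977, 0.0], [-0.001, 0.0, -1.0]]
wrist_force: [0.1, 0.7, 1.1]
gripper_width: 0.945
```

Emit:
{"method": "servo_tool", "body": {
  "deltas": [
    [0, 0, 0, 0, 40],
    [0, 0, 0, 0, 40],
    [0, 0, 0, 0, 40],
    [0, 0, 0, 0, 40]
  ]
}}

```text
clock: 20.65
eef_pos: [0.6102, 0.1994, 0.2027]
tcp_rot: [[-0.977, 0.213, 0.001], [0.213, 0.977, 0.0], [-0.001, 0.001, -1.0]]
wrist_force: [0.2, 0.5, 1.3]
gripper_width: 0.637
```

Emit:
{"method": "servo_tool", "body": {
  "deltas": [
    [0, 0, 11, 0, 40],
    [0, 0, 11, 0, 40],
    [-20, 2, 0, 0, 40],
    [-30, 3, 0, 0, 40],
    [-35, 4, 0, 0, 40]
  ]
}}

```text
clock: 21.15
eef_pos: [0.5247, 0.2081, 0.225]
tcp_rot: [[-0.977, 0.214, 0.001], [0.214, 0.977, 0.0], [-0.001, 0.0, -1.0]]
wrist_force: [-1.2, -0.0, -2.1]
gripper_width: 0.635
```

Emit:
{"method": "servo_tool", "body": {
  "deltas": [
    [-10, 1, 0, 0, 40],
    [-30, 13, 0, 0, 40],
    [-32, 14, 0, 0, 40],
    [-25, 12, -20, 0, 40],
    [0, 0, -20, 0, 40]
  ]
}}

```text
clock: 21.65
eef_pos: [0.4268, 0.2496, 0.1851]
tcp_rot: [[-0.978, 0.211, 0.003], [0.211, 0.978, 0.001], [-0.002, 0.002, -1.0]]
wrist_force: [0.2, -0.0, -2.0]
gripper_width: 0.638
```

Emit:
{"method": "servo_tool", "body": {
  "deltas": [
    [0, 0, -20, 0, 40],
    [0, 0, 0, 0, 40],
    [0, 0, 0, 0, 40]
  ]
}}

```text
clock: 21.95
eef_pos: [0.4286, 0.2483, 0.1649]
tcp_rot: [[-0.977, 0.213, 0.001], [0.213, 0.977, 0.0], [-0.001, 0.0, -1.0]]
wrist_force: [0.3, 0.1, -1.3]
gripper_width: 0.637
```

```bash
python3 - <<'E'
from h import *
s=monitor.state(); e=s['eef_pos']; print(e,s['wrist_force'],s['gripper_width']*94)
p,d=cap('scene'); u,v=proj('scene',e); crop(p,u,v+5,80,66,'scene15',8)
E
```

```text
[0.42856128 0.24827071 0.16491415] [ 0.2864778   0.11160224 -1.32878998] 59.87581773234867
crop origin 364 245 scale 8
```

View pics/scene15.png

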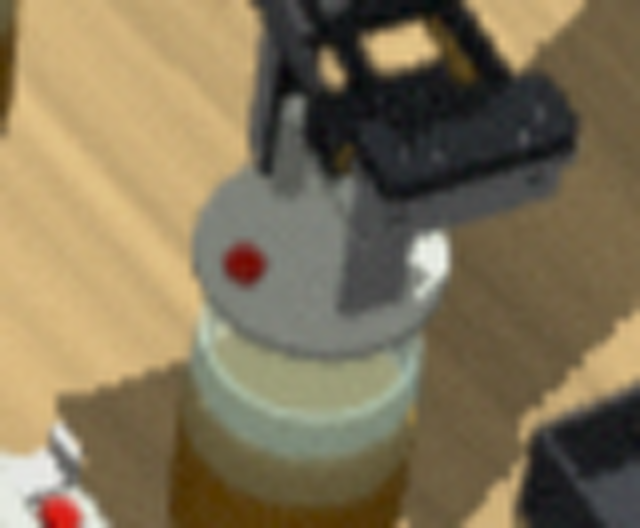

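```bash
python3 - <<'E'
from h import *
for z in (.1535,.108): print((proj('scene',(.4286,.2483,z))-[364,245])*8)
print((proj('scene',(.4386,.2483,.11))-proj('scene',(.4286,.2483,.11)))*8,(proj('scene',(.4286,.2583,.11))-proj('scene',(.4286,.2483,.11)))*8)
E
```

```text
[318.68949546 250.09653837]
[305.97034538 331.88457688]
[-22.82961158  12.27932559] [17.60077762 19.20177945]
```

Emit:
{"method": "servo_tool", "body": {
  "deltas": [
    [0, 0, -15, 0, 40],
    [0, 0, -8, 0, 40],
    [0, 0, -8, 0, 40],
    [0, 0, 0, 0, 40],
    [0, 0, 0, 0, 40]
  ]
}}

```text
clock: 22.5
eef_pos: [0.4281, 0.2483, 0.1334]
tcp_rot: [[-0.977, 0.213, 0.0], [0.213, 0.977, 0.0], [-0.0, 0.0, -1.0]]
wrist_force: [0.9, 0.5, -1.2]
gripper_width: 0.635
```

Emit:
{"method": "servo_tool", "body": {
  "deltas": [
    [0, 0, -4, 0, 40],
    [0, 0, -2, 0, 40],
    [0, 0, 0, 0, 40],
    [0, 0, 0, 0, 40]
  ]
}}

```text
clock: 22.9
eef_pos: [0.4279, 0.2482, 0.1271]
tcp_rot: [[-0.977, 0.213, 0.0], [0.213, 0.977, -0.0], [-0.0, 0.0, -1.0]]
wrist_force: [-0.3, 0.2, -0.8]
gripper_width: 0.636
```

Emit:
{"method": "servo_tool", "body": {
  "deltas": [
    [0, 0, -2, 0, 40],
    [0, 0, 0, 0, 40],
    [0, 0, 0, 0, 40],
    [0, 0, 0, 0, 65],
    [0, 0, 0, 0, 100]
  ]
}}

```text
clock: 23.4
eef_pos: [0.4279, 0.2482, 0.125]
tcp_rot: [[-0.977, 0.213, -0.0], [0.213, 0.977, -0.0], [0.0, -0.0, -1.0]]
wrist_force: [0.0, -0.4, 0.5]
gripper_width: 0.705
```

Emit:
{"method": "servo_tool", "body": {
  "deltas": [
    [0, 0, 0, 0, 100],
    [0, 0, 0, 0, 100],
    [0, 0, 25, 0, 100],
    [0, 0, 45, 0, 100],
    [0, 0, 45, 0, 100]
  ]
}}

```text
clock: 23.9
eef_pos: [0.4271, 0.248, 0.2406]
tcp_rot: [[-0.977, 0.213, -0.002], [0.213, 0.977, -0.001], [0.002, -0.001, -1.0]]
wrist_force: [0.8, 0.2, -0.3]
gripper_width: 1.002
```

Emit:
{"method": "servo_tool", "body": {
  "deltas": [
    [30, 5, 30, 1, 100],
    [40, 10, 10, 1, 100],
    [40, 15, 0, 1, 100],
    [30, 15, 0, 1, 100],
    [20, 10, 0, 1, 100]
  ]
}}

```text
clock: 24.4
eef_pos: [0.5896, 0.3038, 0.2793]
tcp_rot: [[-0.992, 0.127, -0.0], [0.127, 0.992, -0.0], [0.0, -0.0, -1.0]]
wrist_force: [-0.3, 0.6, -0.5]
gripper_width: 1.001
```

```bash
python3 - <<'E'
from h import *
s=monitor.state(); e=s['eef_pos']; print(e,s['tcp_rot'][:,1])
D=clouds('16')
print('L'); cover(D,(.428,.248),.11); print('M');cover(D,(.431,.0095),.11)
print('O'); rim(D,(.453,-.178))
bow(D,(.617,.312),.187,-6.5,'scene')
crop(D['scene'][0],370,270,160,130,'scene16c',5)
E
```

```text
[0.58960083 0.30375952 0.27932514] [ 1.26927087e-01  9.91912029e-01 -2.03840917e-04]
L
   scene disc 431.8 250.6 r 46.3 bar 48 (array([434.5, 264.1]), array([41.9, 13.8]), 71.3) zd 117.4 zb 164.4
   top disc 427.0 249.1 r 43.9 bar 108 (array([427.2, 248.8]), array([60.2, 11.8]), 77.7) zd 118.4 zb 165.8
M
   scene disc 446.1 -1.0 r 37.1 bar 49 (array([432.8,   0.9]), array([43. , 13.3]), 79.9) zd 118.1 zb 164.5
   top disc 430.0 9.7 r 43.7 bar 109 (array([430.1,   9.9]), array([58.7, 12. ]), 80.8) zd 118.4 zb 166.0
O
   scene rim 458.6 -176.6 r 43.7 134 zmax 0.1131
   top rim 453.4 -179.1 r 39.6 143 zmax 0.1129
scene bow centre [620.3 314. ] yaw -6.0 len 63.0 87
crop origin 290 205 scale 5
```

View pics/scene16c.png

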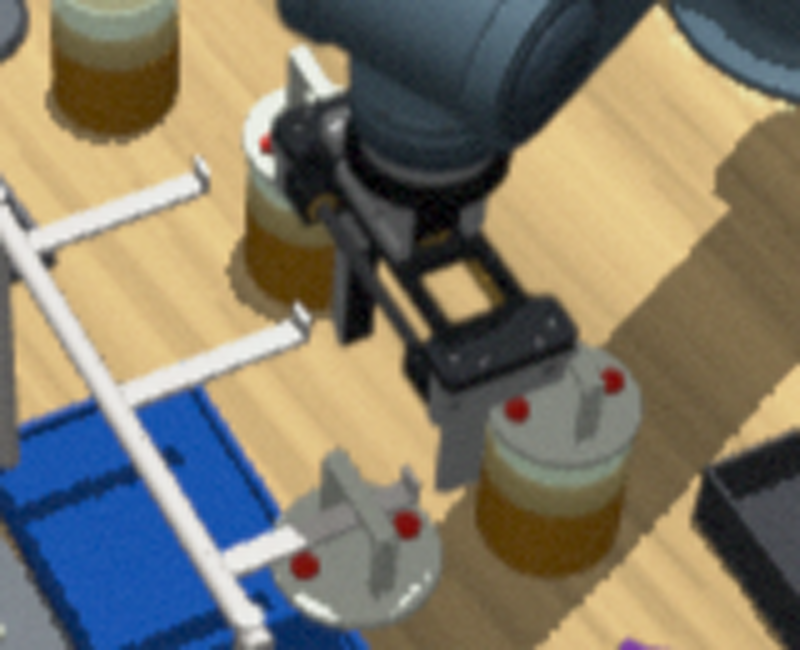

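Emit:
{"method": "servo_tool", "body": {
  "deltas": [
    [14, 4, 0, 0, 100],
    [14, 3, 0, 0, 100],
    [0, 0, -20, 0, 100],
    [0, 0, 0, 0, 100],
    [0, 0, 0, 0, 100]
  ]
}}

```text
clock: 25.0
eef_pos: [0.6149, 0.3099, 0.2598]
tcp_rot: [[-0.992, 0.127, -0.001], [0.127, 0.992, -0.0], [0.001, -0.001, -1.0]]
wrist_force: [-0.1, 0.2, -0.7]
gripper_width: 1.001
```

Emit:
{"method": "servo_tool", "body": {
  "deltas": [
    [0, 0, -25, 0, 100],
    [0, 0, -20, 0, 100],
    [0, 0, -13, 0, 100],
    [0, 0, 0, 0, 100],
    [0, 0, 0, 0, 100]
  ]
}}

```text
clock: 25.5
eef_pos: [0.6162, 0.3104, 0.2032]
tcp_rot: [[-0.992, 0.127, 0.001], [0.127, 0.992, 0.0], [-0.001, 0.001, -1.0]]
wrist_force: [-0.3, 0.6, 0.3]
gripper_width: 1.005
```

Emit:
{"method": "servo_tool", "body": {
  "deltas": [
    [1, 1, 0, 0, 100],
    [0, 0, -1, 0, 60],
    [0, 0, 0, 0, 40],
    [0, 0, 0, 0, 40],
    [0, 0, 0, 0, 40]
  ]
}}

```text
clock: 26.0
eef_pos: [0.6169, 0.3112, 0.2012]
tcp_rot: [[-0.992, 0.127, 0.0], [0.127, 0.992, 0.0], [-0.0, 0.0, -1.0]]
wrist_force: [0.0, -1.0, 0.5]
gripper_width: 0.696
```

Emit:
{"method": "servo_tool", "body": {
  "deltas": [
    [0, 0, 11, 0, 40],
    [0, 0, 11, 0, 40],
    [-20, 2, 0, 0, 40],
    [-30, 3, 0, 0, 40],
    [-35, 4, 0, 0, 40]
  ]
}}

```text
clock: 26.5
eef_pos: [0.5317, 0.3201, 0.2241]
tcp_rot: [[-0.992, 0.128, 0.001], [0.128, 0.992, 0.0], [-0.001, 0.001, -1.0]]
wrist_force: [0.0, 0.8, -2.4]
gripper_width: 0.634
```

The fingers were still closing when the lift began, so I'll check how the cover sits in the grip.

```bash
python3 - <<'E'
from h import *
s=monitor.state(); e=s['eef_pos']; print(e,s['wrist_force'],s['gripper_width']*94)
D=clouds(); p=D['scene'][0]; u,v=proj('scene',e); crop(p,u,v,110,90,'scene17',7)
for n in D:
    W=D[n][1]; m=sel(W,e[0],e[1],.05,.17,.225); 
    # white disc points: plane fit
    q=W[m]; 
    if len(q)>30:
        A=np.c_[q[:,:2]-e[:2],np.ones(len(q))]
        i=np.ones(len(q),bool)
        for _ in range(4):
            f=np.linalg.lstsq(A[i],q[i,2],rcond=None)[0]; i=abs(A@f-q[:,2])<.005
        print(n,i.sum(),'z',f[2].round(4),'tilt deg',np.degrees(f[:2]).round(1))
E
```

```text
[0.53173816 0.32011893 0.22405877] [ 0.01387008  0.7530132  -2.37495207] 59.64000052175048
crop origin 336 249 scale 7
scene 471 z 0.2125 tilt deg [ 1.2 -0.9]
```

View pics/scene17.png

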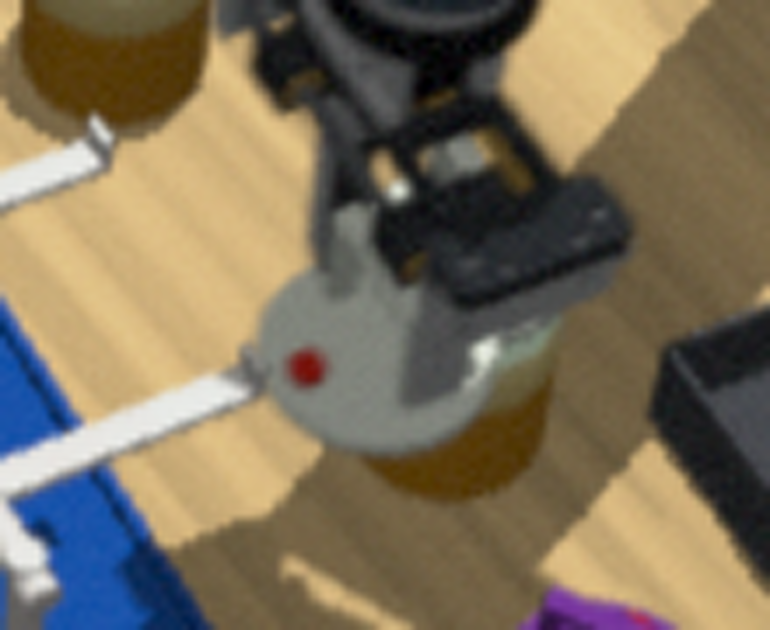

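Emit:
{"method": "servo_tool", "body": {
  "deltas": [
    [-17, -5, 8, 0, 40],
    [-5, -30, 8, 0, 40],
    [-5, -42, 0, 0, 40],
    [-5, -42, 0, 0, 40],
    [-5, -42, 0, 0, 40]
  ]
}}

```text
clock: 27.1
eef_pos: [0.4954, 0.1578, 0.2403]
tcp_rot: [[-0.992, 0.127, 0.002], [0.127, 0.992, -0.0], [-0.002, 0.0, -1.0]]
wrist_force: [0.7, -0.4, -1.1]
gripper_width: 0.637
```

Emit:
{"method": "servo_tool", "body": {
  "deltas": [
    [-5, -42, 0, 0, 40],
    [-5, -42, 0, 0, 40],
    [-5, -42, 0, 0, 40],
    [-5, -42, 0, 0, 40],
    [-5, -42, 0, 0, 40]
  ]
}}

```text
clock: 27.6
eef_pos: [0.4702, -0.0529, 0.2404]
tcp_rot: [[-0.992, 0.127, 0.002], [0.127, 0.992, -0.001], [-0.002, -0.001, -1.0]]
wrist_force: [0.5, -0.7, -1.6]
gripper_width: 0.639
```

Emit:
{"method": "servo_tool", "body": {
  "deltas": [
    [-5, -42, 0, 0, 40],
    [-5, -42, 0, 0, 40],
    [-5, -40, -10, 0, 40],
    [0, 0, -10, 0, 40],
    [0, 0, 0, 0, 40]
  ]
}}

```text
clock: 28.1
eef_pos: [0.4543, -0.1752, 0.2182]
tcp_rot: [[-0.992, 0.13, -0.002], [0.13, 0.992, 0.002], [0.002, 0.001, -1.0]]
wrist_force: [0.6, 0.4, -1.2]
gripper_width: 0.64
```

```bash
python3 - <<'E'
from h import *
s=monitor.state(); e=s['eef_pos']; print(e,s['wrist_force'],s['gripper_width']*94)
D=clouds(); p=D['scene'][0]; u,v=proj('scene',e); crop(p,u,v+15,110,90,'scene18',7)
print('O'); rim(D,(.453,-.178))
o=np.array([max(0,min(530,int(u-55))),max(0,min(390,int(v+15-45)))])
u0=int(max(0,min(640-110,u-55)));v0=int(max(0,min(480-90,v+15-45)))
print((proj('scene',(e[0],e[1],e[2]-.0145))-[u0,v0])*7,(proj('scene',(.4543,-.180,.11))-[u0,v0])*7)
E
```

```text
[ 0.45431093 -0.17516453  0.21818839] [ 0.61784464  0.39536708 -1.18365578] 60.17849420222129
crop origin 258 144 scale 7
O
   scene rim 460.0 -175.2 r 45.5 124 zmax 0.1126
   top rim 425.3 -163.6 r 18.8 3 zmax 0.1114
[389.22542739 238.32751225] [385.61337088 386.44639935]
```

View pics/scene18.png

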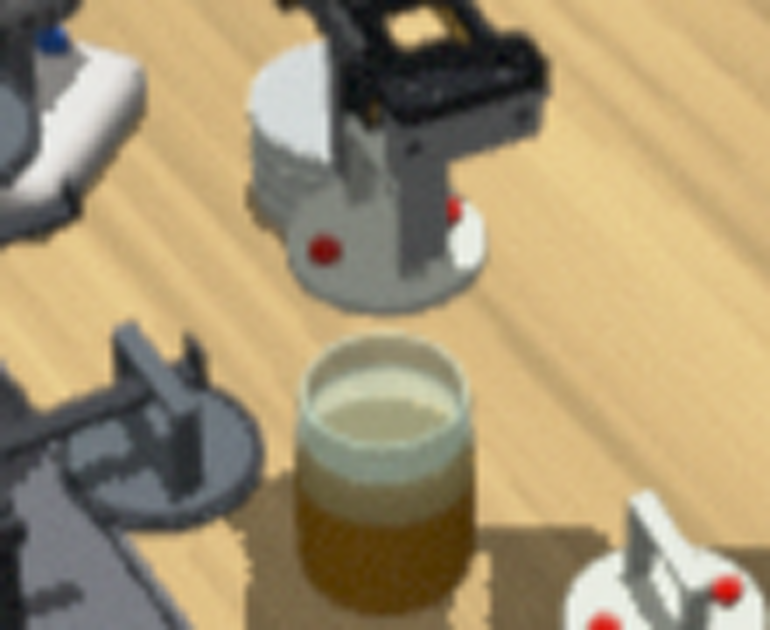

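Emit:
{"method": "servo_tool", "body": {
  "deltas": [
    [0, -5, -20, 0, 40],
    [0, 0, -25, 0, 40],
    [0, 0, -15, 0, 40],
    [0, 0, 0, 0, 40],
    [0, 0, 0, 0, 40]
  ]
}}

```text
clock: 28.7
eef_pos: [0.4556, -0.1792, 0.1601]
tcp_rot: [[-0.992, 0.126, 0.001], [0.126, 0.992, -0.001], [-0.001, -0.001, -1.0]]
wrist_force: [0.1, 0.3, -1.8]
gripper_width: 0.637
```

```bash
python3 - <<'E'
from h import *
s=monitor.state(); e=s['eef_pos']; print(e,s['wrist_force'],s['gripper_width']*94)
p,d=cap('scene'); u,v=proj('scene',e); crop(p,u,v+5,80,66,'scene19',8)
u0=int(max(0,min(560,u-40)));v0=int(max(0,min(480-66,v+5-33)))
for z in (e[2]-.0125,.11): print((proj('scene',(e[0],e[1],z))-[u0,v0])*8)
E
```

```text
[ 0.45563621 -0.17917885  0.16008304] [ 0.09189681  0.33077725 -1.81935717] 59.92328700273812
crop origin 272 159 scale 8
[325.90091554 254.85676669]
[326.93602303 324.14074434]
```

View pics/scene19.png

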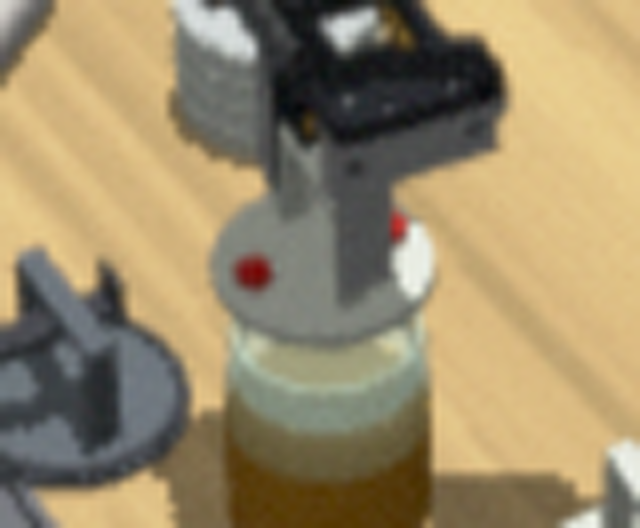

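Emit:
{"method": "servo_tool", "body": {
  "deltas": [
    [-1, 0, -10, 0, 40],
    [0, 0, -7, 0, 40],
    [0, 0, -7, 0, 40],
    [0, 0, 0, 0, 40],
    [0, 0, 0, 0, 40]
  ]
}}

```text
clock: 29.25
eef_pos: [0.4538, -0.1797, 0.1348]
tcp_rot: [[-0.992, 0.127, -0.0], [0.127, 0.992, 0.0], [0.001, 0.0, -1.0]]
wrist_force: [-0.1, -0.4, -1.3]
gripper_width: 0.638
```

Emit:
{"method": "servo_tool", "body": {
  "deltas": [
    [0, 0, -3, 0, 40],
    [0, 0, -2, 0, 40],
    [0, 0, 0, 0, 40],
    [0, 0, 0, 0, 40]
  ]
}}

```text
clock: 29.65
eef_pos: [0.4539, -0.1798, 0.1301]
tcp_rot: [[-0.992, 0.127, 0.0], [0.127, 0.992, -0.0], [-0.0, -0.0, -1.0]]
wrist_force: [-0.6, 0.6, -2.2]
gripper_width: 0.633
```

Emit:
{"method": "servo_tool", "body": {
  "deltas": [
    [0, 0, -1.5, 0, 40],
    [0, 0, 0, 0, 40],
    [0, 0, 0, 0, 40]
  ]
}}

```text
clock: 29.95
eef_pos: [0.4541, -0.1799, 0.1288]
tcp_rot: [[-0.992, 0.127, 0.0], [0.127, 0.992, -0.0], [-0.001, -0.0, -1.0]]
wrist_force: [-0.1, -0.7, -0.8]
gripper_width: 0.639
```

Emit:
{"method": "servo_tool", "body": {
  "deltas": [
    [0, 0, -1, 0, 40],
    [0, 0, 0, 0, 40],
    [0, 0, 0, 0, 40]
  ]
}}

```text
clock: 30.25
eef_pos: [0.4544, -0.1801, 0.1286]
tcp_rot: [[-0.992, 0.127, 0.001], [0.127, 0.992, -0.001], [-0.001, -0.001, -1.0]]
wrist_force: [-0.7, 2.1, 5.0]
gripper_width: 0.635
```

Seated (contact at z 0.1287). I'll release, retreat and inspect.

Emit:
{"method": "servo_tool", "body": {
  "deltas": [
    [0, 0, 0, 0, 65],
    [0, 0, 0, 0, 100],
    [0, 0, 0, 0, 100],
    [0, 0, 0, 0, 100],
    [0, 0, 25, 0, 100]
  ]
}}

```text
clock: 30.75
eef_pos: [0.4516, -0.1783, 0.1494]
tcp_rot: [[-0.992, 0.127, -0.006], [0.127, 0.992, 0.004], [0.007, 0.004, -1.0]]
wrist_force: [0.2, -0.3, 0.1]
gripper_width: 0.953
```

Emit:
{"method": "servo_tool", "body": {
  "deltas": [
    [0, 0, 45, 0, 100],
    [0, 0, 45, 0, 100],
    [-20, -20, 40, 0, 100],
    [-20, -30, 0, 0, 100],
    [-20, -40, 0, 0, 100]
  ]
}}

```text
clock: 31.25
eef_pos: [0.394, -0.2705, 0.2846]
tcp_rot: [[-0.992, 0.125, 0.003], [0.125, 0.992, -0.003], [-0.003, -0.003, -1.0]]
wrist_force: [0.7, -0.4, 0.2]
gripper_width: 0.997
```

Emit:
{"method": "servo_tool", "body": {
  "deltas": [
    [-15, -45, 0, 0, 100],
    [-15, -45, 0, 0, 100],
    [-15, -45, 0, 0, 100],
    [-10, -40, 0, 0, 100],
    [0, 0, 0, 0, 100]
  ]
}}

```text
clock: 31.75
eef_pos: [0.3369, -0.4484, 0.2817]
tcp_rot: [[-0.991, 0.132, -0.001], [0.132, 0.991, 0.0], [0.001, 0.0, -1.0]]
wrist_force: [-0.3, 0.7, -0.1]
gripper_width: 1.002
```

```bash
python3 - <<'E'
from h import *
s=monitor.state(); e=s['eef_pos']; print(e,s['clock'],s['gripper_width'])
D=clouds('20')
for k,c in {'L':(.428,.248),'M':(.431,.0095),'O':(.454,-.18)}.items(): print(k); cover(D,c,.11)
for c in ((.598,-.126),(.587,-.356)): cover(D,c,.187)
crop(D['scene'][0],330,235,266,200,'scene20c',3)
E
```

```text
[ 0.33693478 -0.44836238  0.28169673] 31.75 1.002285659242695
L
   scene disc 431.4 250.2 r 45.7 bar 92 (array([432.1, 251.6]), array([65.3, 13.3]), 78.0) zd 117.6 zb 164.3
   top disc 427.0 249.1 r 43.9 bar 108 (array([427.2, 248.8]), array([60.2, 11.8]), 77.7) zd 118.5 zb 166.6
M
   scene disc 435.5 10.3 r 47.0 bar 74 (array([434.7,  12.1]), array([65.7, 14.5]), 78.7) zd 116.8 zb 163.7
   top disc 430.0 9.7 r 43.7 bar 107 (array([430.1,   9.9]), array([58.7, 12. ]), 80.8) zd 118.1 zb 166.5
O
   scene disc 458.9 -176.0 r 46.6 bar 63 (array([ 459.9, -175.5]), array([66.7, 13.1]), 82.4) zd 117.3 zb 163.8
   top disc 455.3 -178.6 r 43.8 bar 108 (array([ 455.4, -177.8]), array([59. , 12.1]), 82.6) zd 118.4 zb 165.6
   scene disc 599.9 -123.9 r 46.1 bar 127 (array([ 604.8, -120.7]), array([55.4, 53.9]), 37.8) zd 194.3 zb 239.3
   top disc 596.8 -125.1 r 43.8 bar 209 (array([ 602.5, -121. ]), array([55.5, 52.7]), 32.2) zd 195.4 zb 240.9
   scene disc 578.9 -352.6 r 47.1 bar 108 (array([ 588. , -354.1]), array([59.8, 60.3]), 51.8) zd 194.3 zb 240.0
   top disc 575.6 -354.0 r 43.9 bar 215 (array([ 587. , -360.2]), array([56.8, 61. ]), 60.0) zd 195.4 zb 240.3
crop origin 197 135 scale 3
```

View pics/scene20c.png

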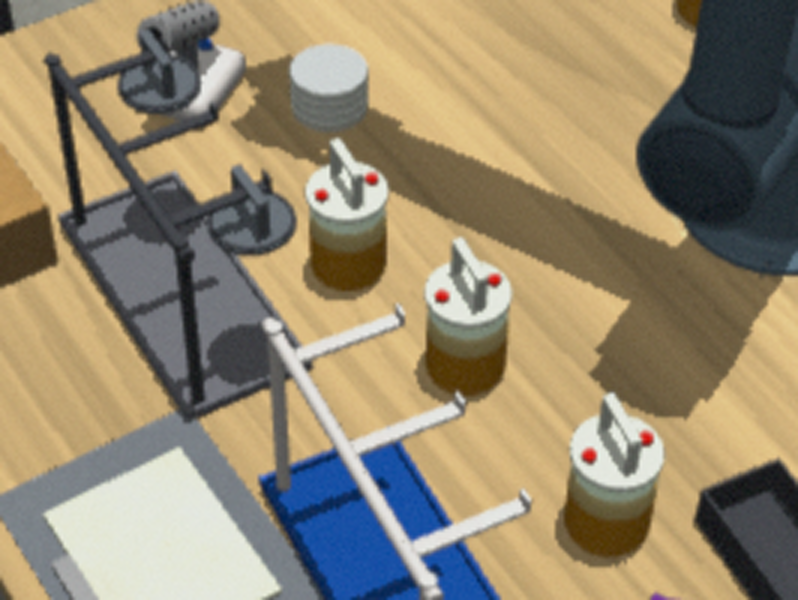

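View pics/top20.png

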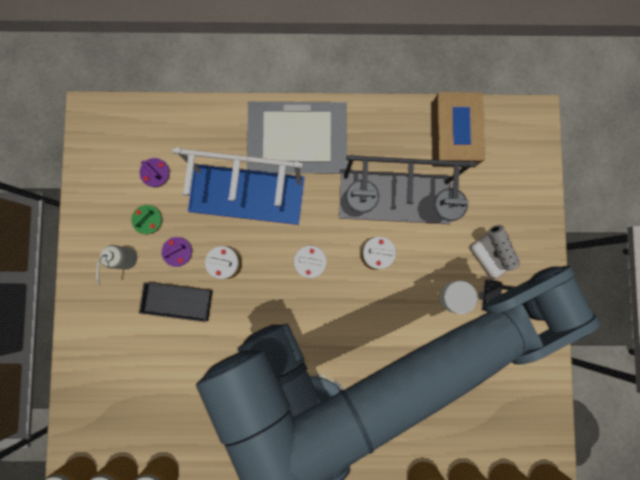

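```bash
python3 - <<'E'
from h import *
p,d=cap('scene'); crop(p,250,165,64,50,'s21',10)
q,d=cap('top'); crop(q,450,195,64,50,'t21',10); 
E
```

```text
crop origin 218 140 scale 10
crop origin 418 170 scale 10
```

View pics/s21.png

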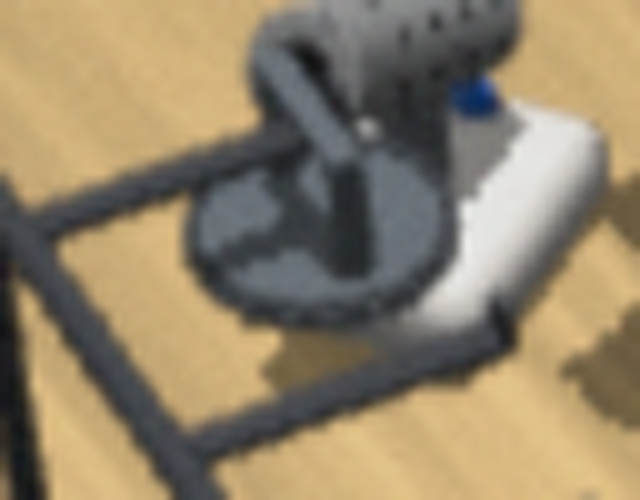

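View pics/t21.png

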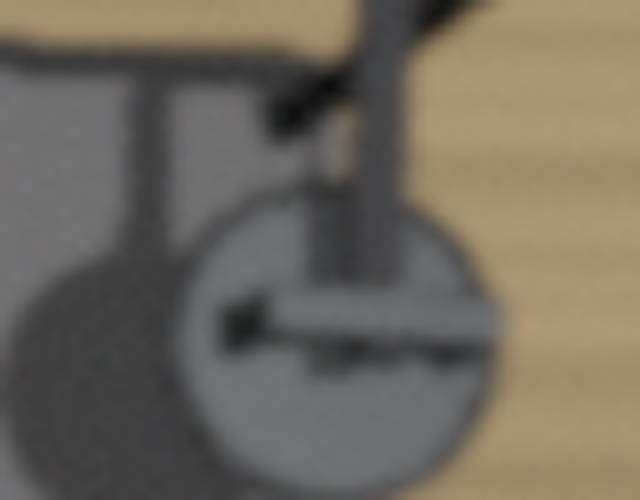

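Both steel covers hang behind their hook tips with discs at the same height (195 mm), and all three white covers sit flat (disc top 118 mm). Handing in.

```bash
python3 -c "
from bench import manip; print(manip.hand_in())"
```

```text
the job is handed in; nothing more can be done
None
```

I handed the job in at about 32 s. All three jars have a white cover, and the two steel covers that were present hang on the two outer hooks of the return rack.

**White covers:** in the last views the disc tops stand at about 118 mm and the bow tops at about 166 mm, which matches a cover sitting flat on the rim. The jars look upright and the other things look undisturbed.

**Steel covers:** both discs hang at about 195 mm. The one on the far hook sits about 10 mm nearer the tip than I aimed. The middle jar shifted about 8 mm around the time I gripped that cover, so I held it off-centre. Its height and the enlarged crops show the bar behind the tip, though the tip itself was hard to make out there.

**Disagreements:** the two cameras differed by 3 to 6 mm sideways. I mostly used the top view, shifted about 1 mm after checking it against the arm. The last white cover was lifted before the fingers had fully closed. It sat about 4 mm lower in the grip, so I checked it and allowed for that.

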